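# Set up a relay life test behind its shield

## Robot

A 6-joint arm with a two-finger parallel gripper is mounted at the origin on a cart in front of the work surface, level with it; the furniture and walls round the work are solid. World frame = base frame: x ahead of the robot, y to its left, z up, the work surface at z = 0. Lengths are in m, angles in rad, forces in N, time in s.
With the tool pointing down it reaches from about 0.3 to 0.775 m from the base axis. Payload 14.6 kg.
Tool frame: the origin (TCP) lies midway between the tips of the shut fingers; the grasp point (between the pads) lies 19 mm behind it (robot.hold_point_z is the distance from the TCP to the grasp point, in m); z points along the fingers, y is the line along which they close (so a half turn about z gives the same grasp; the last joint's range is limited). The gripper opens to 85 mm and grips with 20 to 120 N. Pads are 22 mm wide; open, the fingers measure 114 mm over their backs; the gripper's body (76 mm by 85 mm) begins 54 mm behind the grasp point. The pads swing forward as they close: fully open they stand 13 mm farther back than shut.
Start: joints at [-1.394, 0.3, 1.521, -0, 1.321, -0.067], TCP at [0.133, -0.534, 0.231] pointing down, gripper open.
Joint ranges: [-3.03, 3.03], [-0.79, 2.21], [0.23, 2.52], [-1.04, 4.18], [0, 3.07], [-2.55, 2.55]. Speed limits (rad/s): [2.22, 2.22, 2.57, 3.14, 3.14, 3.14].

## Interface

Orientations are given as a 3x3 rotation matrix whose columns are the frame's x, y, z axes.
In Python, from rig import robot gives the robot as it stands.
- The arm moves only by the tool arm_command, never from a script. Its argument "steps" is a list of rows, each a list of 2 entries, a list of its own where there are three numbers: the shift along the tool's x, y, z in m, then the turn about the tool's z in degrees. A call has 1 to 10 rows; each row is the pose to reach, as a shift and turn from the pose commanded when the call began, along the tool's axes at that moment; what a row does not reach only later rows make up. A row lasts 1/8 s, in which the tool goes at most 62.5 mm and 10.7 degrees, less where a joint would pass 70% of its speed; a pose out of reach is approached as far as the arm can. A call with a gripper value outside its range is refused whole. "gripper" is the finger opening in m, from 0 to 0.0854, set as the call begins (left out, the last holds). The fingers move at their own pace and stop on an object; "newtons" is the grip in N (left out, the last holds). Time passes only in rows, so rows that repeat a pose let the fingers close. It gives the time, the measured TCP pose, the force, the opening and the grip force at its end, in the units of the state.
- robot.get_state(): the state, without advancing time (a new reading comes with each control period).
- robot.camera(name): name is "scene" or "top"; returns a dict with "color" (384x512x3 uint8, red, green, blue), "camera_matrix" (3x3 intrinsics, pixels), "k1" (the pictures are not rectified: a ray, as slopes to the right and down, at radius r is drawn at 1 + k1 r^2 times it, then the intrinsics apply), "R" (3x3) and "t" (3): a world point X has camera coordinates R X + t. Camera axes: x right, y down, z forward; pixel columns grow to the right and rows downward; lengths in m; the calibration is good to about 2 mm. A picture is of the moment at which its call begins. There is no depth.
- robot.sign_off(): hands the job in; it is judged then, once.
The state is a dict: "clock": time; "joints": joint angles; "dq": joint speeds; "tau": joint torques, N m; "tool_pos": TCP position; "orientation": TCP orientation; "wrist_force": force on the tool from outside, world axes, zero at the start; "wrist_torque": the same for the moment, N m; "finger_gap": opening from 0.0 (shut) to 1.0 (fully open); "grip_force": force on a finger pad.
Only numpy, scipy, OpenCV 4.12 (cv2) and the standard library are available. Lean on these libraries where they do the work, as an engineer would, in place of code of your own. Each camera call takes 0.05 s, during which the arm holds its last target. There are 200 camera calls.

## Task

Set up the relay test: swing the clear shield of the test station up past upright, set the relay in the middle of the black pad with its long side along the pad's long side, and lower the shield fully shut again. Set the panel meter squarely in the middle of the meter stand, long side along the stand's long side, and stand the test lamp between station and stand: level with the shield's hinge posts, its centre 6 cm out from the side of the station's base. Only when all that is in place may the blue battery be moved: lay it flat in front of the meter stand (on the robot's side), centred on it and parallel to its front edge with a gap of 4 cm; do not shift the solder reel or the tape roll.

Things in the scene. Friction and masses are not known exactly. Their poses are not given: they have to be found in the camera images.
- relay_c (a point): Open-frame relay: grey block and thin dark upright plate on a grey foot; 24 (its x) x 36 (its y) x 32 mm high, 40 g, upright (z up). The point is over the foot's centre, 16 mm above the underside. The foot is 4 mm thick; the grey block to take is 18 mm across (x -9 to 9, y -8 to 14, 4 to 20 mm above the underside). Grip it across x.
- meter_c (a point): Panel meter lying on its back: black case with a pale dial on top; 52 (its x) x 62 (its y) x 29 mm high, the solid case is 22 mm high, 120 g. The point is its centre, 14.5 mm above the underside. Grip it across its x, 52 mm.
- lamp_c (a point): Test lamp: bulb on a brass neck in a round black base, two thin copper coils at the sides (67 mm over them, its y); 49 mm high, base 32 mm across and 6 mm thick, neck 14 mm across from 6 to 18 mm above the underside, bulb 12 mm above that. The point is on its axis, 24.5 mm above the underside. Stands upright; grip the neck from above, best across its x.
- battery_c (a point): Blue 9 V block battery lying flat: 26 (its x) x 49 (its y) x 17 mm high; the point is 8.5 mm above the underside, in the middle of its length (the two terminals are at one end of y). Grip it across its x.
- station: Fixed test station, grey base 100 mm wide (its y), 10 mm high, x from -60 to 104 mm. Origin on the workbench under the centre of the black rubber pad, 50 (x) x 62 (y) mm, top 14 mm above the workbench. x points to the back (away from the robot at yaw 0), y left. Posts at the back carry the shield's hinge: axis along y, at x = 85 mm, 68 mm above the workbench; the shut shield is level there.
- guard (a joint): Hinge angle of the clear, aluminium-framed shield, rad: 0 = fully shut (level), 1.57 = upright, 1.9 = the stop, leaning back. A stiff hinge: it stays at any angle and takes 1 to 2 N at the grip. Starts shut or a little ajar. The shield reaches 138 mm from the hinge, is 96 mm wide, and its front edge has a lip 18 mm deep.
- guard_grip (a point): Centre of the shield's grip: a red disc 28 mm across, 14 mm thick, its axis parallel to the hinge, standing out in front of the shield on an 8 mm square neck, 172 mm from the hinge axis (on the line from the hinge along the shield). It can be pinched along the station's y, and turns between the fingers as the shield swings.
- meter_stand: Meter stand, fixed: low wooden block with a black rubber top, 80 (its x) x 100 (its y, long side) mm, its top 20 mm above the workbench. The origin is under its centre, on the workbench; x points to the back (away from the robot at yaw 0), so the front face is at x = -40 mm. It may stand left or right of the station.
- reel: Reel of solder wire with grey flanges, 56 mm across, 38 mm high; origin at the centre of its underside. To be left alone.
- tape: Roll of black insulating tape, 62 mm across, 19 mm high; origin at the centre of its underside. To be left alone.
There are look-alikes about, which are no part of the job. Leave any pink or yellow look-alike of the part that bears relay_c alone. Leave any pink look-alike of the part that bears battery_c alone.

How it is judged:
On the way, in this order (a step that is already met when the one before it is completed fails the run):
1. the shield is raised to about upright or past it (value of joint guard above 1.45 rad), for 0.2 s.
2. the relay stands released on the pad, the shield still up (x of relay_c in the frame of station between -0.012 and 0.012 m and y of relay_c in the frame of station between -0.012 and 0.012 m and z of relay_c in the frame of station between 0.024 and 0.036 m and angle between relay_c's own z axis and vertical below 0.2 rad and angle between the y axis of relay_c and the y axis of station, either way round below 0.3 rad and value of joint guard above 1.45 rad and contact force between relay and the fingers below 0.1 N and linear speed of relay below 0.03 m/s and angular speed of relay below 0.3 rad/s), for 0.2 s.
3. the shield is fully shut over the relay (x of relay_c in the frame of station between -0.012 and 0.012 m and y of relay_c in the frame of station between -0.012 and 0.012 m and z of relay_c in the frame of station between 0.024 and 0.036 m and angle between relay_c's own z axis and vertical below 0.2 rad and angle between the y axis of relay_c and the y axis of station, either way round below 0.3 rad and value of joint guard below 0.06 rad), for 0.2 s.
4. meter and lamp are in place and the battery lies in front of the meter stand (all of step 3 and x of meter_c in the frame of meter_stand between -0.015 and 0.015 m and y of meter_c in the frame of meter_stand between -0.015 and 0.015 m and z of meter_c in the frame of meter_stand between 0.0285 and 0.0405 m and angle between each of meter_c, lamp_c, battery_c's own z axis and vertical below 0.2 rad and angle between the y axis of each of meter_c, battery_c and the y axis of meter_stand, either way round below 0.3 rad and ((y of lamp_c in the frame of station between 0.092 and 0.128 m and y of meter_stand in the frame of station above 0 m) or (y of lamp_c in the frame of station between -0.128 and -0.092 m and y of meter_stand in the frame of station below 0 m)) and x of lamp_c in the frame of station between 0.067 and 0.103 m and height (world z) of lamp_c between 0.0185 and 0.0305 m and x of battery_c in the frame of meter_stand between -0.111 and -0.075 m and y of battery_c in the frame of meter_stand between -0.018 and 0.018 m and height (world z) of battery_c between 0.0025 and 0.0145 m), for 0.2 s.
At the end, for the whole second after the job is handed in: Relay on the pad (12 mm off centre at most per axis), shield under 0.06 rad, meter on the stand (15 mm), lamp level with the hinge, 110 mm off the station's midline (18 mm), battery 93 mm before the stand's centre (18 mm); upright, aligned within 0.3 rad (lamp: any), released, at rest (all of step 4 and linear speed of each of relay, meter, lamp, battery below 0.03 m/s and angular speed of each of relay, meter, lamp, battery below 0.3 rad/s and contact force between each of relay, meter, lamp, battery and the fingers below 0.1 N); the robot touches nothing.
It fails at once if the battery is moved (by over 30 mm) before the relay is in place (distance of battery_c from where it was at the start of the episode above 0.03 m and not (x of relay_c in the frame of station between -0.012 and 0.012 m and y of relay_c in the frame of station between -0.012 and 0.012 m and z of relay_c in the frame of station between 0.024 and 0.036 m and angle between relay_c's own z axis and vertical below 0.2 rad and angle between the y axis of relay_c and the y axis of station, either way round below 0.3 rad)).
It fails at once if the battery is moved (by over 30 mm) before the shield is shut (distance of battery_c from where it was at the start of the episode above 0.03 m and not (value of joint guard below 0.1 rad)).
It fails at once if the battery is moved (by over 30 mm) before the meter is in place (distance of battery_c from where it was at the start of the episode above 0.03 m and not (x of meter_c in the frame of meter_stand between -0.015 and 0.015 m and y of meter_c in the frame of meter_stand between -0.015 and 0.015 m and z of meter_c in the frame of meter_stand between 0.0285 and 0.0405 m and angle between meter_c's own z axis and vertical below 0.2 rad and angle between the y axis of meter_c and the y axis of meter_stand, either way round below 0.3 rad)).
It fails at once if the battery is moved (by over 30 mm) before the lamp is in place (distance of battery_c from where it was at the start of the episode above 0.03 m and not (((y of lamp_c in the frame of station between 0.092 and 0.128 m and y of meter_stand in the frame of station above 0 m) or (y of lamp_c in the frame of station between -0.128 and -0.092 m and y of meter_stand in the frame of station below 0 m)) and x of lamp_c in the frame of station between 0.067 and 0.103 m and height (world z) of lamp_c between 0.0185 and 0.0305 m and angle between lamp_c's own z axis and vertical below 0.2 rad)).
It fails at once if the solder reel or the tape roll is shifted by more than 30 mm (distance of any of reel, tape from where it was at the start of the episode above 0.03 m).
It also fails if it takes over 138 s, if anything falls off the work surface, if the arm or the gripper's body presses on something with over 40 N, if the wrist force passes 120 N, or if a joint passes its speed limit or range.

## Working session

There is one attempt and no reset: what is moved stays moved. The work goes in short steps, Python scripts to look and compute and a tool call to move; the robot and the scene stay as the last step left them, time stands still between calls to the robot, and variables do not carry over. Pictures are saved under pics/ and viewed, at most 14 in all, crops included, and the job is handed in when it is done.

Besides the shell and the picture viewer there is one more tool, called after "Emit:" by a JSON object that holds its "api" and its "payload". arm_command: Moves the arm, as the interface text tells. Its arguments: {"type":"object","properties":{"steps":{"type":"array","items":{"type":"array"}},"gripper":{"type":"number"},"newtons":{"type":"number"}},"required":["steps"]}

```bash
mkdir -p pics
cat > h.py <<'E'
import numpy as np, cv2
from rig import robot
def cam(n):
    c=robot.camera(n); c['K']=np.array(c['camera_matrix']);c['R']=np.array(c['R']);c['t']=np.array(c['t']);return c
def save(c,f,crop=None,s=1):
    im=c['color'][:,:,::-1]
    if crop: x0,y0,x1,y1=crop; im=im[y0:y1,x0:x1]
    cv2.imwrite('pics/'+f,cv2.resize(im,None,fx=s,fy=s,interpolation=cv2.INTER_CUBIC))
def ray(c,u,v):
    d=np.array([c['k1'],0,0,0,0.])
    p=cv2.undistortPoints(np.array([[[u,v]]],float),c['K'],np.array([c['k1'],0,0,0.]))[0,0]
    return -c['R'].T@c['t'], c['R'].T@np.array([p[0],p[1],1.])
def pt(c,u,v,z):
    o,d=ray(c,u,v); return o+d*(z-o[2])/d[2]
def proj(c,X):
    q,_=cv2.projectPoints(np.array(X,float).reshape(-1,1,3),cv2.Rodrigues(c['R'])[0],c['t'],c['K'],np.array([c['k1'],0,0,0.]));return q[:,0]
E
python3 - <<'E'
from h import *
for n in('top','scene'):
    c=cam(n);save(c,n+'0.png',s=1.5);print(n,c['K'].tolist(),c['k1'],-c['R'].T@c['t'],c['R'].round(3).tolist())
s=robot.get_state();print(s['tool_pos'],np.round(s['orientation'],3),s['clock'],robot.hold_point_z)
E
```

```text
top [[387.164125156751, 0.0, 252.82754133404737], [0.0, 387.164125156751, 192.04785410928636], [0.0, 0.0, 1.0]] 0.014876670008507805 [ 0.23261394 -0.0559202   1.23553841] [[0.053, -0.999, -0.001], [-0.974, -0.051, -0.223], [0.222, 0.013, -0.975]]
scene [[437.6653400060267, 0.0, 250.4836820410745], [0.0, 437.6653400060267, 189.2038152027528], [0.0, 0.0, 1.0]] -0.09895711870582868 [-0.03096421  0.65163458  0.91684415] [[-0.808, -0.59, -0.008], [-0.404, 0.563, -0.721], [0.43, -0.579, -0.693]]
[ 0.13273841 -0.53352838  0.23076982] [[ 0.97   0.241 -0.   ]
 [ 0.241 -0.97   0.001]
 [ 0.    -0.001 -1.   ]] 0.1 0.0187
```

View pics/top0.png

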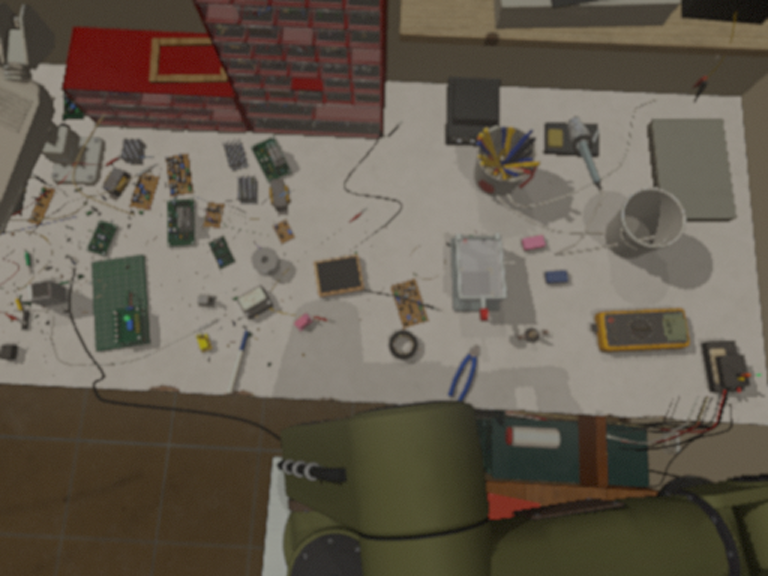

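View pics/scene0.png

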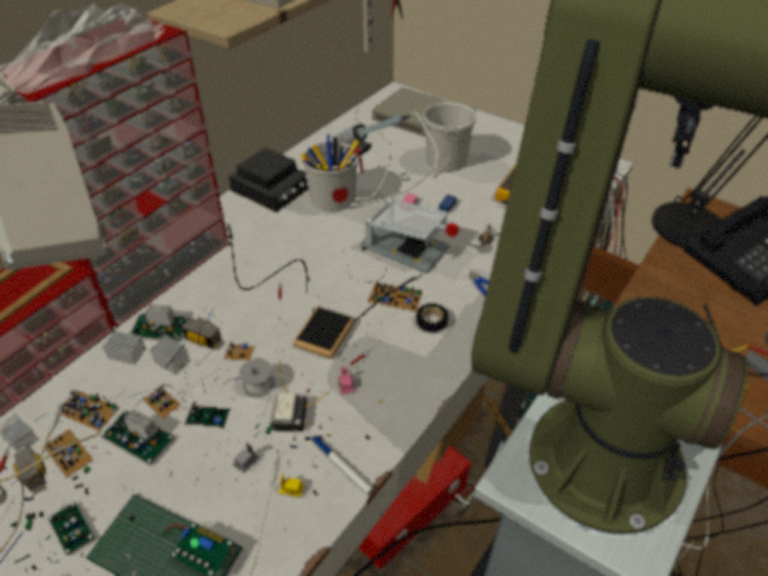

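Top view, in viewed (1.5x) pixels:
- Station: (480,275), with its red grip at (484,313).
- Stand: (340,275), left of the station.
- Reel: (265,262). Tape: (403,345).
- Relay candidates: grey (207,300), yellow (203,342), pink (304,321). I choose grey. The grey heat sinks at (130,150) and (247,188) are clutter.
- Meter: (254,301). Lamp: (532,335).
- Battery candidates: blue (556,277), pink (533,242). I choose blue.

I'll check these choices in a close crop.

Run:
```python
from h import *
c=cam('top');im=c['color'][:,:,::-1]
a=im[180:240,120:220];b=im[150:240,285:385]
r=lambda x,s:cv2.resize(x,None,fx=s,fy=s,interpolation=cv2.INTER_CUBIC)
A=r(a,4);B=r(b,4)
A=np.vstack([A,np.zeros((120,400,3),np.uint8)])
cv2.imwrite('pics/crop1.png',np.hstack([A,B]))
c=cam('scene');im=c['color'][:,:,::-1]
A=r(im[240:340,140:240],4);B=r(im[120:220,235:335],4)
cv2.imwrite('pics/crop2.png',np.hstack([A,B]))
```

```text
(no output)
```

View pics/crop1.png

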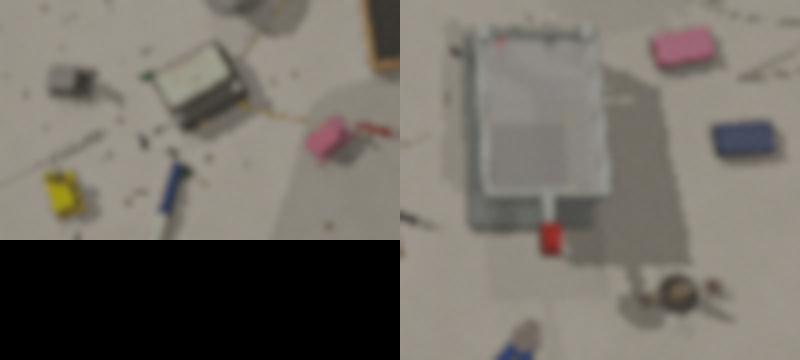

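View pics/crop2.png

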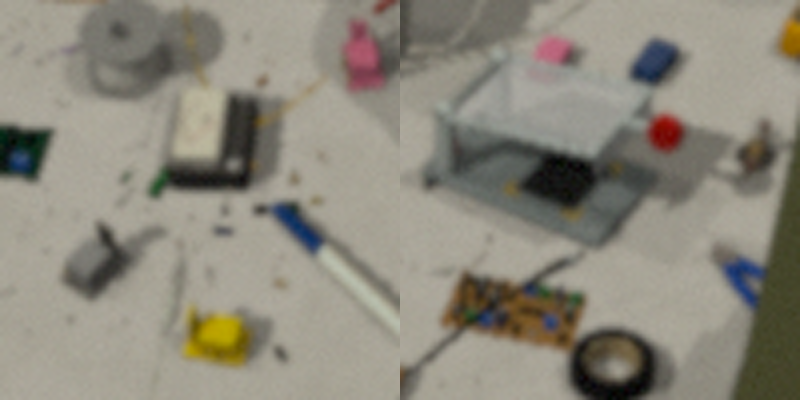

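The left of the crop shows the grey relay, with its block left and dark plate right at top pixel (137,200). The meter is at about (170,201). The right shows the station, red grip at about (322,210), lamp at (354,223) and blue battery at (371,185). The choices hold; next I'll measure them.

```bash
cat >> h.py <<'E'
def mask(c,f,box):
    hsv=cv2.cvtColor(c['color'],cv2.COLOR_RGB2HSV).astype(int); m=f(hsv[...,0],hsv[...,1],hsv[...,2])
    o=np.zeros(m.shape,np.uint8);x0,y0,x1,y1=box;o[y0:y1,x0:x1]=m[y0:y1,x0:x1]*255
    n,l,st,ce=cv2.connectedComponentsWithStats(o)
    if n<2: return o,None,0
    k=1+st[1:,4].argmax(); return (l==k).astype(np.uint8),ce[k],st[k,4]
def rect(c,m,z):
    k=cv2.findContours(m,cv2.RETR_EXTERNAL,cv2.CHAIN_APPROX_NONE)[0]
    k=max(k,key=len)[:,0]
    P=np.array([pt(c,u,v,z)[:2] for u,v in k])
    (cx,cy),(w,h),a=cv2.minAreaRect((P*1000).astype(np.float32))
    if w<h: w,h,a=h,w,a+90
    return np.round([cx/1000,cy/1000,w,h,(a+90)%180-90],4).tolist()  # mm sizes; angle of long side vs world x, deg
def tri(a,ua,b,ub):
    o1,d1=ray(a,*ua);o2,d2=ray(b,*ub);d1/=np.linalg.norm(d1);d2/=np.linalg.norm(d2)
    s=np.linalg.lstsq(np.c_[d1,-d2],o2-o1,rcond=None)[0];p,q=o1+d1*s[0],o2+d2*s[1];return (p+q)/2,np.linalg.norm(p-q)
E
python3 - <<'E'
from h import *
T=cam('top');S=cam('scene')
red=lambda h,s,v:((h<8)|(h>172))&(s>150)&(v>90)
blue=lambda h,s,v:(h>105)&(h<130)&(s>70)
_,a,na=mask(T,red,(315,195,330,220));_,b,nb=mask(S,red,(290,140,312,165));print('grip',a,na,b,nb,tri(T,a,S,b))
m,ce,n=mask(T,blue,(358,175,385,200));print('batT',ce,n,rect(T,m,.017))
m,ce,n=mask(S,blue,(290,125,308,145));print('batS',ce,n,rect(S,m,.012))
m,ce,n=mask(S,lambda h,s,v:v<45,(262,155,288,175));print('padS',ce,n,rect(S,m,.014))
wood=lambda h,s,v:((h>5)&(h<20)&(s>110))
dark=lambda h,s,v:v<60
m,ce,n=mask(T,dark,(208,168,245,200));print('stT',ce,n,rect(T,m,.02))
m,ce,n=mask(S,dark,(192,198,240,240));print('stS',ce,n,rect(S,m,.02))
for nm,c,b in(('relT',T,(128,192,148,210)),('relS',S,(150,292,180,316)),('metT',T,(155,186,185,215)),('lampT',T,(345,212,365,232))):
    x0,y0,x1,y1=b;print(nm);print('\n'.join(' '.join('%3d'%v for v in r) for r in cv2.cvtColor(c['color'],cv2.COLOR_RGB2GRAY)[y0:y1,x0:x1]))
E
```

```text
grip [322.38095238 209.        ] 21 [300.9787234  152.82978723] 47 (array([ 0.45183166, -0.25180833,  0.09177445]), np.float64(0.0014926630864742234))
batT [365. 185.] 3 [0.5532, -0.4008, 6.6815, 0.0, -0.6404]
batS [298.06896552 135.        ] 58 [0.5565, -0.4167, 51.2564, 22.8468, -88.0228]
padS [274.90131579 164.44736842] 152 [0.5333, -0.2402, 52.7418, 46.848, -83.6491]
stT [225.13317191 182.99273608] 413 [0.5358, 0.0513, 78.1926, 58.7855, -77.2907]
stS [215.79764244 218.55206287] 509 [0.5351, 0.0521, 82.5786, 64.3602, -77.2237]
relT
148 149 149 150 150 150 146 140 145 148 151 150 151 150 151 152 150 151 150 150
149 150 149 149 149 150 149 147 147 151 151 151 152 152 152 151 149 150 150 150
149 147 148 149 149 149 149 149 149 149 149 149 151 151 151 151 149 150 149 150
148 148 149 149 147 144 143 143 142 143 144 143 145 149 149 148 149 149 150 149
149 148 149 146 140 131 128 128 127 131 128 126 130 134 135 138 144 149 150 151
148 149 148 142 132 121 118 119 119 118 110 101 100 107 110 117 132 145 151 150
148 148 147 139 126 119 116 116 117 114  99  78  72  78  85  97 121 143 150 151
[... 8156 characters left out ...]
  78  68  76  88  93  90  86  79  75  94 114 114 103 100 103
 86  81  91  94  89  75  68  71  80  81  78  74  65  65  86 108 114 114 120 119
 84  77  83  89  84  73  68  66  68  70  67  65  60  69  88 104 112 117 127 132
 93  89  89  92  90  83  72  66  66  64  64  62  67  81  98 106 108 113 123 130
102  98 101 102 103  97  89  83  79  75  71  78  91 108 115 115 112 110 113 119
106 104 104 107 107 110 111 115 112 104 100 106 120 132 135 129 122 116 113 113
108 106 108 108 109 115 129 138 136 129 124 129 137 142 145 142 137 131 128 123
110 108 108 109 110 118 134 143 144 140 136 138 141 143 146 146 144 144 141 137
115 114 115 115 116 126 137 144 143 140 139 138 140 143 145 147 146 147 147 147
```

Battery mask needs a fix later. Grip: (0.452,-0.252,0.092), so the shield is about 0.14 rad ajar. Station yaw is about 4.3°. I'll move above the grip.

```bash
cat >> h.py <<'E'
def go(p,yaw):  # yaw deg of tool x (tool down); prints shift in tool axes and turn
    s=robot.get_state();R=np.array(s['orientation']);d=np.array(p)-s['tool_pos']
    y0=np.degrees(np.arctan2(R[1,0],R[0,0]));t=(y0-yaw+90)%180-90
    print('shift',(R.T@d).round(4).tolist(),'turn',round(t,1))
def fk():
    s=robot.get_state();print(s['clock'],np.round(s['tool_pos'],4),np.round(s['joints'],2),s['finger_gap'],s['grip_force'],np.round(s['wrist_force'],1))
E
python3 -c "
from h import *
go([.452,-.252,.18],4.3)"
```

```text
shift [0.3778, -0.1963, 0.0512] turn 9.7
```

Emit:
{"api": "arm_command", "payload": {"steps": [[[0.05, -0.026, 0], 3], [[0.1, -0.052, 0], 6], [[0.15, -0.078, 0], 9.7], [[0.2, -0.104, 0], 9.7], [[0.25, -0.13, 0], 9.7], [[0.3, -0.156, 0], 9.7], [[0.35, -0.182, 0.01], 9.7], [[0.378, -0.196, 0.03], 9.7], [[0.378, -0.196, 0.051], 9.7], [[0.378, -0.196, 0.051], 9.7]], "gripper": 0.05, "newtons": 40}}

```text
clock: 1.55
tool_pos: [0.4519, -0.2517, 0.1791]
orientation: [[0.997, 0.075, -0.002], [0.075, -0.997, 0.001], [-0.002, -0.002, -1.0]]
wrist_force: [-0.2, -0.6, 0.4]
finger_gap: 0.584
grip_force: 0.0
```

Run:
```python
from h import *
go([.452,-.252,.073],4.3);fk()
T=cam('top');S=cam('scene')
red=lambda h,s,v:((h<8)|(h>172))&(s>150)&(v>90)
_,b,nb=mask(S,red,(290,140,312,165));print(b,nb)
save(S,'s1.png',(190,60,390,210),3)
```

```text
shift [0.0003, 0.0005, 0.1061] turn 0.0
1.55 [ 0.4519 -0.2517  0.1791] [-0.58  0.28  1.67 -0.    1.19  0.92] 0.5842681128898827 0.0 [-0.2 -0.6  0.4]
[300.9787234  152.82978723] 47
```

View pics/s1.png

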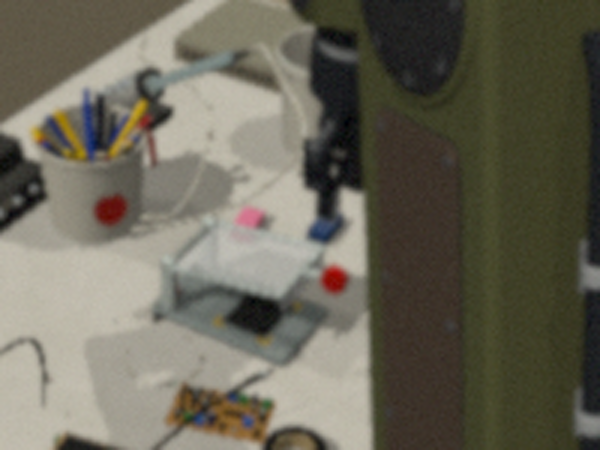

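The gripper is directly above the red disc (crop 335,280) and the way down is clear.

Emit:
{"api": "arm_command", "payload": {"steps": [[[0, 0, 0.04], 0], [[0, 0, 0.08], 0], [[0, 0, 0.106], 0], [[0, 0, 0.106], 0]]}}

```text
clock: 2.15
tool_pos: [0.4518, -0.2525, 0.0739]
orientation: [[0.997, 0.074, -0.001], [0.074, -0.997, 0.001], [-0.001, -0.001, -1.0]]
wrist_force: [-0.2, -0.6, -0.1]
finger_gap: 0.586
grip_force: 0.0
```

Emit:
{"api": "arm_command", "payload": {"steps": [[[0, 0, 0], 0], [[0, 0, 0], 0], [[0, 0, 0], 0], [[0, 0, 0], 0]], "gripper": 0, "newtons": 30}}

```text
clock: 2.65
tool_pos: [0.4524, -0.2506, 0.0749]
orientation: [[0.997, 0.074, 0.0], [0.074, -0.997, 0.003], [0.0, -0.003, -1.0]]
wrist_force: [0.7, 15.7, 1.7]
finger_gap: 0.16
grip_force: 34.9
```

Run:
```python
from h import *
fk()
a0=0.14
for a in np.linspace(a0,1.72,21)[1:]: print(round(.172*(np.cos(a0)-np.cos(a)),3),round(-.172*(np.sin(a)-np.sin(a0)),3))
```

```text
2.65 [ 0.4524 -0.2506  0.0749] [-0.58  0.42  1.76  0.    0.96  0.92] 0.1601290629952319 34.91828799247742 [ 0.7 15.7  1.7]
0.002 -0.013
0.006 -0.026
0.01 -0.039
0.016 -0.052
0.022 -0.064
0.03 -0.075
0.038 -0.086
0.047 -0.096
0.057 -0.105
0.067 -0.114
0.079 -0.122
0.09 -0.128
0.103 -0.134
0.115 -0.139
0.128 -0.143
0.142 -0.146
0.155 -0.147
0.169 -0.148
0.182 -0.148
0.196 -0.146
```

Emit:
{"api": "arm_command", "payload": {"steps": [[[0.002, -0.003, -0.013], 0], [[0.006, -0.003, -0.026], 0], [[0.01, -0.003, -0.039], 0], [[0.016, -0.003, -0.052], 0], [[0.022, -0.003, -0.064], 0], [[0.03, -0.003, -0.075], 0], [[0.038, -0.003, -0.086], 0], [[0.047, -0.003, -0.096], 0], [[0.057, -0.003, -0.105], 0], [[0.067, -0.003, -0.114], 0]]}}

```text
clock: 3.9
tool_pos: [0.5192, -0.2459, 0.1891]
orientation: [[0.997, 0.073, 0.001], [0.073, -0.997, -0.003], [0.001, 0.003, -1.0]]
wrist_force: [6.0, -15.6, -13.5]
finger_gap: 0.156
grip_force: 32.0
```

Emit:
{"api": "arm_command", "payload": {"steps": [[[0.012, 0, -0.008], 0], [[0.023, 0, -0.014], 0], [[0.036, 0, -0.02], 0], [[0.048, 0, -0.025], 0], [[0.061, 0, -0.029], 0], [[0.075, 0, -0.032], 0], [[0.088, 0, -0.033], 0], [[0.102, 0, -0.034], 0], [[0.115, 0, -0.034], 0], [[0.129, 0, -0.032], 0]]}}

```text
clock: 5.15
tool_pos: [0.6473, -0.2382, 0.2218]
orientation: [[0.997, 0.071, 0.001], [0.071, -0.997, -0.005], [0.001, 0.005, -1.0]]
wrist_force: [-1.3, -21.2, 0.4]
finger_gap: 0.152
grip_force: 31.2
```

Run:
```python
from h import *
fk()
c=cam('top');S=cam('scene')
im=c['color'][:,:,::-1];r=lambda x,s:cv2.resize(x,None,fx=s,fy=s,interpolation=cv2.INTER_CUBIC)
cv2.imwrite('pics/p2.png',np.hstack([r(im[120:240,285:385],4),r(S['color'][90:210,220:320,::-1],4)]))
```

```text
5.15 [ 0.6473 -0.2382  0.2218] [-0.4   0.63  1.07 -0.    1.44  1.1 ] 0.15187370641745598 31.157491207122803 [ -1.3 -21.2   0.4]
```

View pics/p2.png

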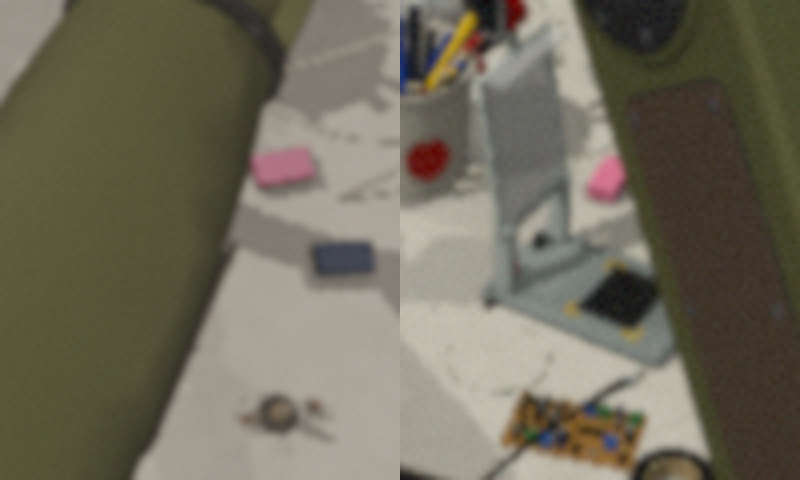

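The shield is past upright, with the pad clear at crop (620,295). I'll release and lift off.

Emit:
{"api": "arm_command", "payload": {"steps": [[[0, 0, 0], 0], [[0, 0, 0], 0], [[0, 0, -0.03], 0], [[0, 0, -0.06], 0], [[-0.04, -0.03, -0.07], 0], [[-0.09, -0.06, -0.07], 0], [[-0.14, -0.09, -0.07], 0], [[-0.18, -0.13, -0.07], 0], [[-0.2, -0.18, -0.07], 0], [[-0.2, -0.22, -0.07], 0]], "gripper": 0.05}}

```text
clock: 6.5
tool_pos: [0.4303, -0.0286, 0.2913]
orientation: [[0.997, 0.074, 0.002], [0.074, -0.997, -0.0], [0.002, 0.0, -1.0]]
wrist_force: [-0.4, 0.3, 0.4]
finger_gap: 0.584
grip_force: 0.0
```

Run:
```python
from h import *
fk()
T=cam('top');S=cam('scene')
dark=lambda h,s,v:v<60
m,ce,n=mask(S,lambda h,s,v:v<45,(255,150,295,180));print('padS',ce,n,rect(S,m,.014))
m,ce,n=mask(T,dark,(295,160,335,205));print('padT',ce,n,rect(T,m,.014))
m,ce,n=mask(T,lambda h,s,v:(h>100)&(h<135)&(s>60)&(v<120),(355,170,390,200));print('batT',ce,n,rect(T,m,.014))
im=T['color'][:,:,::-1];r=lambda x,s:cv2.resize(x,None,fx=s,fy=s,interpolation=cv2.INTER_CUBIC)
cv2.imwrite('pics/p3.png',np.vstack([np.hstack([r(im[185:225,120:170],8),r(S['color'][285:325,140:190,::-1],8)]),r(im[150:240,285:385],2.6)[:, :0].reshape(-1,0,3) if 0 else np.hstack([r(im[140:215,280:380],4),r(S['color'][100:175,220:320,::-1],4)])])[:600])
```

```text
6.5 [ 0.4303 -0.0286  0.2913] [-0.15 -0.02  1.74  0.    1.41  1.34] 0.5837433921444165 0.0 [-0.4  0.3  0.4]
padS [275.70394737 163.92105263] 152 [0.5327, -0.2434, 54.5397, 42.9901, -84.8822]
padT [316.8254717  188.19811321] 212 [0.5358, -0.2465, 53.0015, 40.0103, -86.9881]Traceback (most recent call last):
  File "<stdin>", line 7, in <module>
  File "h.py", line 25, in rect
    k=max(k,key=len)[:,0]
      ~~~^^^^^^^^^^^
ValueError: max() iterable argument is empty
```

Run:
```python
from h import *
T=cam('top');S=cam('scene')
im=T['color'][:,:,::-1];r=lambda x,s:cv2.resize(x,None,fx=s,fy=s,interpolation=cv2.INTER_CUBIC)
cv2.imwrite('pics/p3.png',np.vstack([np.hstack([r(im[185:222,120:170],8),r(S['color'][285:322,140:190,::-1],8)]),np.hstack([r(im[140:215,280:380],4),r(S['color'][100:175,220:320,::-1],4)])]))
```

```text
(no output)
```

View pics/p3.png

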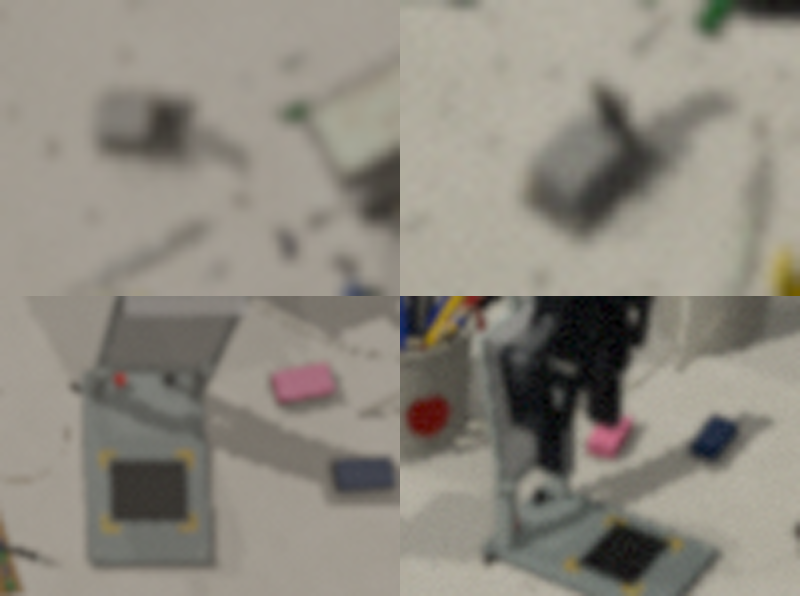

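The relay's grey block shows at top crop (122,117), i.e. pixel (135.3,199.7), with the plate to its right (-y). The pad at crop (148,490) lies inside the yellow corners, and the station's front corners are at pixels (302.5,207.2) and (333.5,206.8).

Run:
```python
from h import *
T=cam('top');S=cam('scene')
a,b=pt(T,302.5,207.2,.005),pt(T,333.5,206.8,.005);print('front',a,b,(a+b)/2,np.linalg.norm(a-b))
print('pad tl tr bl br',[pt(T,280+u/4,140+(v-296)/4,.014)[:2].round(4).tolist() for u,v in((110,460),(187,460),(112,522),(189,522))])
print('rel top',pt(T,135.3,199.7,.02), 'scene front edge',pt(S,156.25,310,0),pt(S,162.75,314.6,0))
print('top edges',[pt(T,120+u/8,185+v/8,.004).round(4).tolist() for u,v in((97,150),(180,158))])
print('scene top c',pt(S,140+175/8,285+155/8,.02))
go([.47,.25,.2],0)
```

```text
front [ 0.4717254  -0.20224013  0.005     ] [ 0.47833621 -0.30208918  0.005     ] [ 0.4750308  -0.25216466  0.005     ] 0.1000676616052736
pad tl tr bl br [[0.5576, -0.2153], [0.5609, -0.2778], [0.506, -0.218], [0.5093, -0.28]]
rel top [0.46502903 0.33502743 0.02      ] scene front edge [0.475718   0.35060365 0.        ] [0.45458624 0.35027248 0.        ]
top edges [[0.4542, 0.3488, 0.004], [0.4527, 0.3149, 0.004]]
scene top c [0.46459572 0.33840118 0.02      ]
shift [0.0589, -0.2771, 0.0904] turn 4.3
```

Station origin is about (0.535,-0.2475), yaw 3.6°; the front edge measures 100 mm as it should. The relay block's centre is about (0.465,0.336), yaw about 0, and the two views agree.

Run:
```python
from h import *
go([.465,.338,.1],90)
```

```text
shift [0.0604, -0.3652, 0.1904] turn -85.7
```

Emit:
{"api": "arm_command", "payload": {"steps": [[[0.007, -0.042, 0], -10], [[0.014, -0.084, 0], -20], [[0.021, -0.126, 0], -30], [[0.028, -0.168, 0], -40], [[0.035, -0.21, 0.02], -50], [[0.042, -0.252, 0.06], -60], [[0.049, -0.294, 0.1], -70], [[0.056, -0.336, 0.14], -80], [[0.0604, -0.3652, 0.18], -85.7], [[0.0604, -0.3652, 0.1904], -85.7]], "gripper": 0.04}}

```text
clock: 8.05
tool_pos: [0.4642, 0.3385, 0.0967]
orientation: [[-0.001, 1.0, -0.004], [1.0, 0.001, -0.002], [-0.002, -0.004, -1.0]]
wrist_force: [-0.2, -0.4, -0.2]
finger_gap: 0.47
grip_force: 0.0
```

Emit:
{"api": "arm_command", "payload": {"steps": [[[0, 0, 0], 0], [[0, 0, 0], 0], [[0, 0, 0], 0]]}}

```text
clock: 8.43
tool_pos: [0.4654, 0.3381, 0.1012]
orientation: [[0.002, 1.0, 0.002], [1.0, -0.002, 0.001], [0.001, 0.002, -1.0]]
wrist_force: [0.2, -0.3, 0.3]
finger_gap: 0.47
grip_force: 0.0
```

Run:
```python
from h import *
go([.465,.338,.006],90)
T=cam('top');S=cam('scene')
r=lambda x,s:cv2.resize(x,None,fx=s,fy=s,interpolation=cv2.INTER_CUBIC)
cv2.imwrite('pics/p4.png',np.hstack([r(T['color'][170:230,110:170,::-1],6),r(S['color'][260:320,130:190,::-1],6)]))
```

```text
shift [-0.0002, -0.0006, 0.0952] turn -0.1
```

View pics/p4.png

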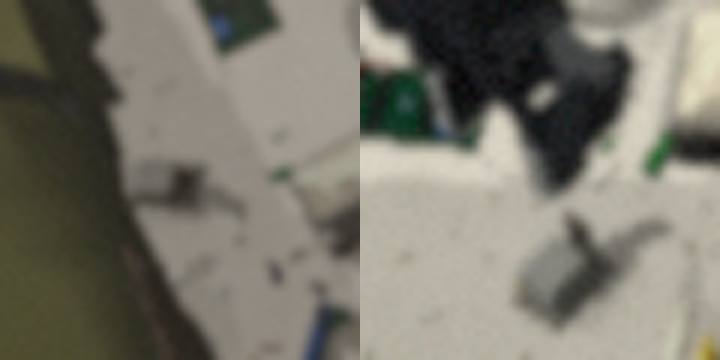

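The relay is untouched and the gripper is above it, so I'll descend.

Emit:
{"api": "arm_command", "payload": {"steps": [[[0, 0, 0.03], 0], [[0, 0, 0.06], 0], [[0, 0, 0.08], 0], [[0, 0, 0.095], 0], [[0, 0, 0.095], 0], [[0, 0, 0.095], 0]]}}

```text
clock: 9.28
tool_pos: [0.4652, 0.3388, 0.0057]
orientation: [[0.001, 1.0, 0.001], [1.0, -0.001, 0.001], [0.001, 0.001, -1.0]]
wrist_force: [0.4, -0.3, -0.4]
finger_gap: 0.469
grip_force: 0.0
```

Emit:
{"api": "arm_command", "payload": {"steps": [[[0, 0, 0], 0], [[0, 0, 0], 0], [[0, 0, 0], 0], [[0, 0, 0], 0], [[0, 0, 0], 0]], "gripper": 0, "newtons": 25}}

```text
clock: 9.9
tool_pos: [0.4652, 0.3388, 0.0058]
orientation: [[0.001, 1.0, 0.001], [1.0, -0.001, 0.001], [0.001, 0.001, -1.0]]
wrist_force: [-0.4, -0.0, 5.4]
finger_gap: 0.204
grip_force: 26.2
```

Emit:
{"api": "arm_command", "payload": {"steps": [[[0, 0, -0.03], 0], [[0, 0, -0.08], 0], [[0, 0, -0.14], 0], [[0, 0, -0.19], 0]]}}

```text
clock: 10.4
tool_pos: [0.4647, 0.3385, 0.1975]
orientation: [[0.001, 1.0, 0.001], [1.0, -0.001, 0.001], [0.001, 0.001, -1.0]]
wrist_force: [-0.4, -0.5, 0.2]
finger_gap: 0.2
grip_force: 25.4
```

Run:
```python
from h import *
go([.5347,-.2425,.08],93.6)
S=cam('scene');r=lambda x,s:cv2.resize(x,None,fx=s,fy=s,interpolation=cv2.INTER_CUBIC)
cv2.imwrite('pics/p5.png',r(S['color'][170:320,90:240,::-1],4))
```

```text
shift [-0.581, 0.0702, 0.1171] turn -3.6
```

View pics/p5.png

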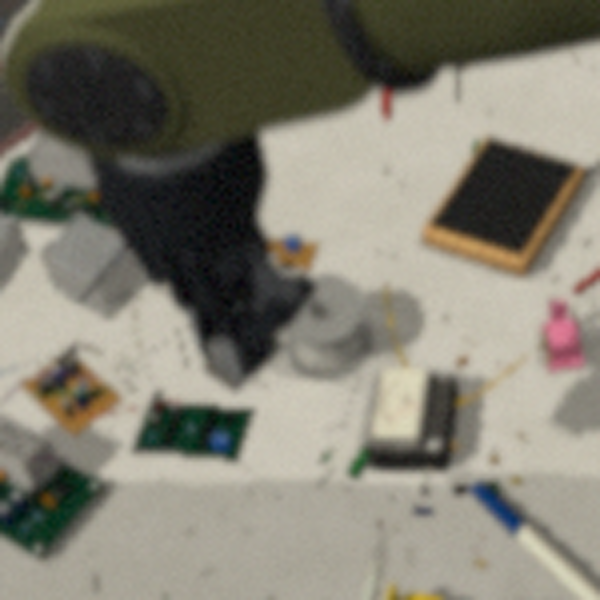

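The opening of 17 mm matches the 18 mm block, and the grey relay is visible between the fingers at crop (225,360). I'll carry it to the station.

Emit:
{"api": "arm_command", "payload": {"steps": [[[-0.05, 0.006, 0], 0], [[-0.1, 0.012, 0], 0], [[-0.15, 0.018, 0], 0], [[-0.2, 0.024, 0], 0], [[-0.25, 0.03, 0], 0], [[-0.3, 0.036, 0], 0], [[-0.35, 0.042, 0], 0], [[-0.4, 0.048, 0], 0], [[-0.45, 0.054, 0], 0], [[-0.5, 0.06, 0], 0]]}}

```text
clock: 11.7
tool_pos: [0.5244, -0.1632, 0.1948]
orientation: [[0.001, 1.0, 0.0], [1.0, -0.001, -0.0], [-0.0, 0.0, -1.0]]
wrist_force: [1.0, 0.5, 0.3]
finger_gap: 0.2
grip_force: 25.4
```

Emit:
{"api": "arm_command", "payload": {"steps": [[[-0.04, 0.005, 0.01], -1.8], [[-0.065, 0.008, 0.03], -3.6], [[-0.081, 0.01, 0.07], -3.6], [[-0.081, 0.01, 0.117], -3.6], [[-0.081, 0.01, 0.117], -3.6], [[-0.081, 0.01, 0.117], -3.6]]}}

```text
clock: 12.45
tool_pos: [0.5352, -0.2427, 0.0798]
orientation: [[-0.063, 0.998, 0.002], [0.998, 0.063, -0.001], [-0.001, 0.002, -1.0]]
wrist_force: [0.0, 0.2, 0.6]
finger_gap: 0.201
grip_force: 25.4
```

Run:
```python
from h import *
fk();go([.5347,-.2425,.021],93.6)
```

```text
12.45 [ 0.5352 -0.2427  0.0798] [-0.49  0.54  1.55  0.    1.04 -0.55] 0.2007554944716838 25.391332805156708 [0.  0.2 0.6]
shift [0.0003, -0.0006, 0.0588] turn -0.0
```

Emit:
{"api": "arm_command", "payload": {"steps": [[[0, 0, 0.02], 0], [[0, 0, 0.04], 0], [[0, 0, 0.052], 0], [[0, 0, 0.057], 0], [[0, 0, 0.059], 0], [[0, 0, 0.0595], 0], [[0, 0, 0.0595], 0]]}}

```text
clock: 13.32
tool_pos: [0.5348, -0.2427, 0.0197]
orientation: [[-0.062, 0.998, 0.001], [0.998, 0.062, -0.0], [-0.001, 0.001, -1.0]]
wrist_force: [-4.6, 1.8, 8.5]
finger_gap: 0.206
grip_force: 26.6
```

Emit:
{"api": "arm_command", "payload": {"steps": [[[0, 0, 0], 0], [[0, 0, 0], 0], [[0, 0, 0], 0], [[0, 0, -0.01], 0], [[0, 0, -0.05], 0], [[0, 0, -0.11], 0], [[0, 0, -0.17], 0]], "gripper": 0.035}}

```text
clock: 14.2
tool_pos: [0.5342, -0.2424, 0.1909]
orientation: [[-0.062, 0.998, 0.0], [0.998, 0.062, -0.0], [-0.0, 0.0, -1.0]]
wrist_force: [0.3, -0.3, 0.1]
finger_gap: 0.403
grip_force: 0.0
```

Emit:
{"api": "arm_command", "payload": {"steps": [[[0.05, 0, -0.02], 0], [[0.1, 0, -0.05], 0], [[0.15, 0, -0.08], 0], [[0.2, 0, -0.08], 0], [[0.2, 0, -0.08], 0]]}}

```text
clock: 14.82
tool_pos: [0.5217, -0.0403, 0.2696]
orientation: [[-0.066, 0.998, 0.002], [0.998, 0.066, 0.0], [-0.0, 0.002, -1.0]]
wrist_force: [-1.3, -0.4, 0.1]
finger_gap: 0.408
grip_force: 0.0
```

Run:
```python
from h import *
fk()
T=cam('top');S=cam('scene');r=lambda x,s:cv2.resize(x,None,fx=s,fy=s,interpolation=cv2.INTER_CUBIC)
cv2.imwrite('pics/p6.png',np.hstack([r(T['color'][130:220,285:345,::-1],6),r(S['color'][95:185,225:295,::-1],6)]))
red=lambda h,s,v:((h<8)|(h>172))&(s>150)&(v>90)
for c,b in((T,(270,60,400,200)),(S,(220,20,330,140))):
    m,ce,n=mask(c,red,b);print(ce,n)
```

```text
14.825 [ 0.5217 -0.0403  0.2696] [-0.15  0.21  1.54  0.    1.39 -0.21] 0.4079681564808541 0.0 [-1.3 -0.4  0.1]
[328.45714286 130.37142857] 35
[225.48837209 130.51162791] 43
```

View pics/p6.png

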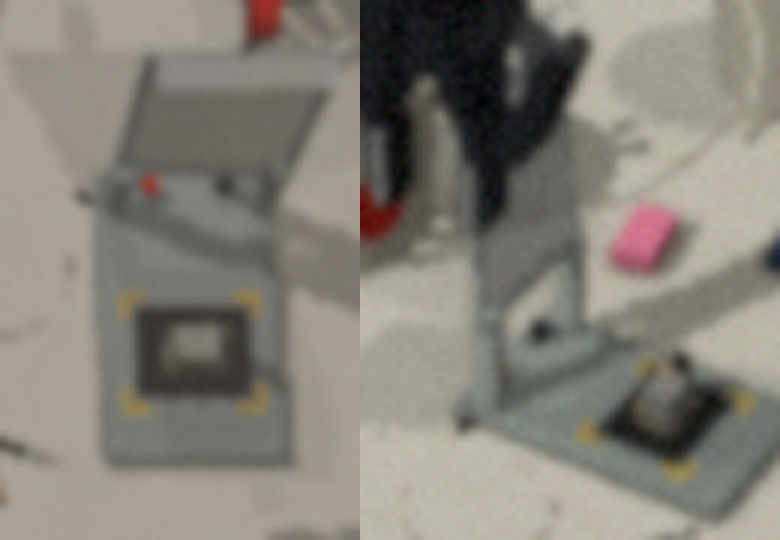

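Run:
```python
from h import *
T=cam('top')
p=pt(T,285+200/6,130+343/6,.034);print('block',p,'corner pad c',pt(T,285+194/6,130+352/6,.014))
y=np.radians(3.6);d=p[:2]-[.535,-.2475];print('in station mm',1000*np.array([np.cos(y)*d[0]+np.sin(y)*d[1],-np.sin(y)*d[0]+np.cos(y)*d[1]]))
red=lambda h,s,v:((h<8)|(h>172))&(s>150)&(v>90)
m,ce,n=mask(T,red,(310,110,345,150));print('disc',ce,n,pt(T,*ce,.24))
go([.647,-.2385,.30],3.6)
```

```text
block [ 0.53375341 -0.2476135   0.034     ] corner pad c [ 0.53359168 -0.24764866  0.014     ]
in station mm [-1.25125196 -0.03500046]
disc [328.41666667 130.25      ] 36 [ 0.64374842 -0.23971616  0.24      ]
shift [-0.2025, 0.1127, -0.0313] turn 90.0
```

The relay sits on the pad; I estimate it about 1 mm off in x and 3 mm in y. I'll go back to the shield grip.

Emit:
{"api": "arm_command", "payload": {"steps": [[[0, 0, -0.031], 10], [[-0.02, 0.01, -0.031], 20], [[-0.05, 0.03, -0.031], 30], [[-0.08, 0.045, -0.031], 40], [[-0.11, 0.06, -0.031], 50], [[-0.14, 0.08, -0.031], 60], [[-0.17, 0.095, -0.031], 70], [[-0.2025, 0.1127, -0.031], 80], [[-0.2025, 0.1127, -0.031], 90], [[-0.2025, 0.1127, -0.031], 90]], "gripper": 0.05}}

```text
clock: 16.23
tool_pos: [0.6467, -0.2395, 0.2987]
orientation: [[0.998, 0.061, -0.001], [0.061, -0.998, 0.0], [-0.001, -0.0, -1.0]]
wrist_force: [-0.1, 0.1, 0.2]
finger_gap: 0.587
grip_force: 0.0
```

Run:
```python
from h import *
fk();go([.6465,-.239,.222],3.6)
a0=1.72
for a in np.linspace(a0,-0.03,25)[1:]: print(round(.172*(np.cos(a0)-np.cos(a)),3),round(-.172*(np.sin(a)-np.sin(a0)),3))
```

```text
16.225 [ 0.6467 -0.2395  0.2987] [-0.41  0.6   0.94 -0.    1.6   1.1 ] 0.5867822790186177 0.0 [-0.1  0.1  0.2]
shift [-0.0001, -0.0005, 0.0767] turn -0.1
-0.012 -0.001
-0.025 -0.002
-0.038 -0.001
-0.05 -0.0
-0.062 0.002
-0.074 0.005
-0.086 0.009
-0.098 0.014
-0.109 0.02
-0.12 0.026
-0.13 0.033
-0.14 0.041
-0.149 0.05
-0.157 0.059
-0.165 0.069
-0.172 0.08
-0.178 0.091
-0.183 0.102
-0.188 0.114
-0.192 0.126
-0.195 0.138
-0.196 0.15
-0.197 0.163
-0.197 0.175
```

Emit:
{"api": "arm_command", "payload": {"steps": [[[0, 0, 0.03], 0], [[0, 0, 0.06], 0], [[0, 0, 0.077], 0], [[0, 0, 0.077], 0]]}}

```text
clock: 16.73
tool_pos: [0.6467, -0.2381, 0.2217]
orientation: [[0.998, 0.064, -0.002], [0.064, -0.998, 0.001], [-0.001, -0.001, -1.0]]
wrist_force: [0.4, 0.6, -0.0]
finger_gap: 0.584
grip_force: 0.0
```

Emit:
{"api": "arm_command", "payload": {"steps": [[[0, 0, 0], 0], [[0, 0, 0], 0], [[0, 0, 0], 0], [[0, 0, 0], 0], [[0, 0, 0], 0]], "gripper": 0, "newtons": 25}}

```text
clock: 17.35
tool_pos: [0.6474, -0.2386, 0.2237]
orientation: [[0.998, 0.062, 0.002], [0.062, -0.998, -0.001], [0.002, 0.002, -1.0]]
wrist_force: [1.1, -3.5, 6.0]
finger_gap: 0.157
grip_force: 28.6
```

Emit:
{"api": "arm_command", "payload": {"steps": [[[-0.012, 0, -0.001], 0], [[-0.025, 0, -0.002], 0], [[-0.038, 0, -0.001], 0], [[-0.05, 0, 0], 0], [[-0.062, 0, 0.002], 0], [[-0.074, 0, 0.005], 0], [[-0.086, 0, 0.009], 0], [[-0.098, 0, 0.014], 0], [[-0.109, 0, 0.02], 0], [[-0.12, 0, 0.026], 0]]}}

```text
clock: 18.6
tool_pos: [0.5273, -0.2457, 0.1972]
orientation: [[0.998, 0.062, 0.002], [0.062, -0.998, -0.001], [0.002, 0.001, -1.0]]
wrist_force: [2.5, -3.0, 1.1]
finger_gap: 0.156
grip_force: 28.7
```

Emit:
{"api": "arm_command", "payload": {"steps": [[[-0.01, 0, 0.007], 0], [[-0.02, 0, 0.015], 0], [[-0.029, 0, 0.024], 0], [[-0.037, 0, 0.033], 0], [[-0.045, 0, 0.043], 0], [[-0.052, 0, 0.054], 0], [[-0.058, 0, 0.065], 0], [[-0.063, 0, 0.076], 0], [[-0.068, 0, 0.088], 0], [[-0.072, 0, 0.1], 0]]}}

```text
clock: 19.85
tool_pos: [0.4552, -0.25, 0.0957]
orientation: [[0.998, 0.062, 0.0], [0.062, -0.998, -0.0], [0.0, 0.0, -1.0]]
wrist_force: [0.8, -1.5, 1.7]
finger_gap: 0.158
grip_force: 30.0
```

Emit:
{"api": "arm_command", "payload": {"steps": [[[-0.003, 0, 0.012], 0], [[-0.004, 0, 0.024], 0], [[-0.005, 0, 0.036], 0], [[-0.005, 0, 0.042], 0], [[-0.005, 0, 0.046], 0], [[-0.005, 0, 0.047], 0], [[-0.005, 0, 0.047], 0]]}}

```text
clock: 20.72
tool_pos: [0.4505, -0.2505, 0.0518]
orientation: [[0.998, 0.063, 0.0], [0.063, -0.998, -0.001], [0.0, 0.001, -1.0]]
wrist_force: [-19.3, 6.8, 43.7]
finger_gap: 0.159
grip_force: 36.9
```

A 44 N reaction says the shield is at its stop. I'll ease off, open and lift.

Emit:
{"api": "arm_command", "payload": {"steps": [[[0.001, 0, -0.002], 0], [[0.001, 0, -0.002], 0]]}}

```text
clock: 20.98
tool_pos: [0.4504, -0.2504, 0.0521]
orientation: [[0.998, 0.062, -0.002], [0.062, -0.998, 0.0], [-0.002, -0.0, -1.0]]
wrist_force: [-19.2, 1.0, 25.4]
finger_gap: 0.159
grip_force: 34.3
```

Emit:
{"api": "arm_command", "payload": {"steps": [[[0, 0, 0], 0], [[0, 0, 0], 0], [[0, 0, 0], 0], [[0, 0, -0.03], 0], [[0, 0, -0.08], 0], [[0, 0, -0.13], 0], [[-0.03, -0.05, -0.16], 0], [[-0.06, -0.1, -0.19], 0], [[-0.06, -0.1, -0.19], 0]], "gripper": 0.05}}

```text
clock: 22.1
tool_pos: [0.3847, -0.1526, 0.2434]
orientation: [[0.998, 0.064, 0.004], [0.064, -0.998, -0.002], [0.004, 0.002, -1.0]]
wrist_force: [0.0, 0.9, -0.2]
finger_gap: 0.589
grip_force: 0.0
```

Run:
```python
from h import *
fk();T=cam('top');S=cam('scene')
red=lambda h,s,v:((h<8)|(h>172))&(s>150)&(v>90)
_,a,na=mask(T,red,(310,195,335,225));_,b,nb=mask(S,red,(285,140,320,175));print('grip',a,na,b,nb,tri(T,a,S,b) if na and nb else 0)
print(pt(S,*b,.068))
m,ce,n=mask(T,lambda h,s,v:(h>100)&(h<140)&(s>45),(355,170,390,200));print('batT',ce,n,rect(T,m,.014) if n else 0)
m,ce,n=mask(T,lambda h,s,v:(v>120)&(h<100)&(h>10),(0,0,1,1))
# meter: dial = bright green/white region at top
g=T['color'].astype(int);print('dial rgb',g[200,165],'bg',g[195,160],'bat',g[185,371],'lampbg',g[212,345])
h=cv2.cvtColor(T['color'],cv2.COLOR_RGB2HSV);print(h[200,165],h[188,158],h[185,371],h[185,380])
for n in ('scene',):
    h=cv2.cvtColor(S['color'],cv2.COLOR_RGB2HSV);print(h[135,298])
```

```text
22.1 [ 0.3847 -0.1526  0.2434] [-0.47 -0.02  1.86  0.    1.3   1.04] 0.588763034315195 0.0 [ 0.   0.9 -0.2]
grip None 0 [300.76 159.54] 50 0
[ 0.4488527  -0.25025228  0.068     ]
batT [370.65882353 184.17647059] 85 [0.5583, -0.4195, 42.5135, 20.0736, -86.9865]
dial rgb [162 160 143] bg [160 154 143] bat [ 74  81 101] lampbg [117 112 103]
[ 27  30 162] [ 19  25 162] [112  68 101] [ 16  30 128]
[110  81  79]
```

Run:
```python
from h import *
T=cam('top');S=cam('scene');r=lambda c,x,y,w,h,s:cv2.resize(c['color'][y:y+h,x:x+w,::-1],None,fx=s,fy=s,interpolation=cv2.INTER_CUBIC)
cv2.imwrite('pics/p7.png',np.vstack([np.hstack([r(T,148,178,40,40,10)[:400],r(S,175,252,40,40,10)]),np.hstack([r(T,335,205,40,20,10),r(S,300,145,40,20,10)])]))
```

```text
(no output)
```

View pics/p7.png

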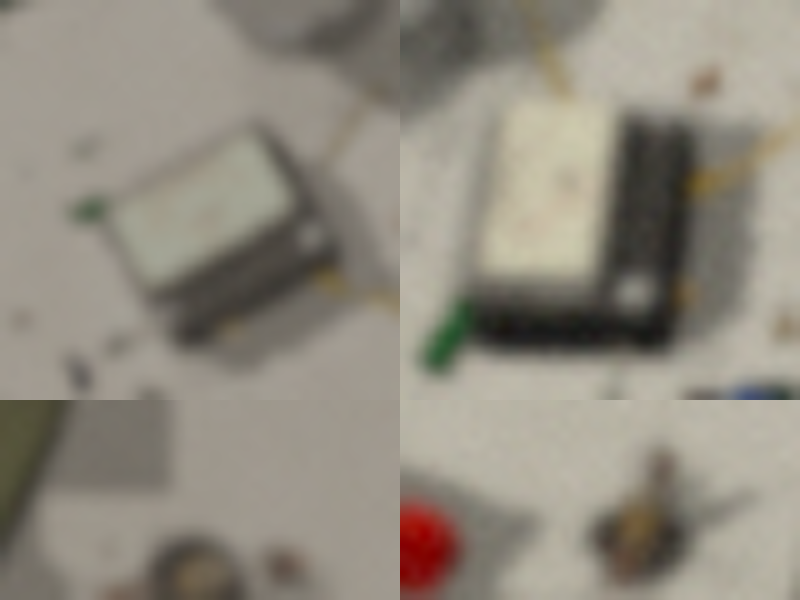

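p7 shows the meter. In the top crop the dial corners are (107,205), (250,130), (298,190), (155,285). In the scene crop the case's top corners are about (470,292), (675,300), (692,122), (497,95). The lamp's neck is at top crop (195,580) and scene crop (640,530).

Run:
```python
from h import *
T=cam('top');S=cam('scene')
t=lambda u,v:(148+u/10-.45,178+v/10-.45); s=lambda u,v:(175+(u-400)/10-.45,252+v/10-.45)
print('dial tri',tri(T,t(202.5,202.5),S,s(550,189)))
def show(n,P):
    P=np.array(P)[:,:2];e=np.diff(np.vstack([P,P[:1]]),axis=0);print(n,P.round(4).tolist(),'c',P.mean(0).round(4),'len',(1000*np.linalg.norm(e,axis=1)).round(1),'ang',np.degrees(np.arctan2(e[:,1],e[:,0])).round(1))
show('dialT',[pt(T,*t(*p),.029) for p in((107,205),(250,130),(298,190),(155,285))])
show('dialS',[pt(S,*s(*p),.029) for p in((500,100),(615,100),(605,280),(480,275))])
show('caseS',[pt(S,*s(*p),.022) for p in((497,95),(692,122),(675,300),(470,292))])
show('caseT',[pt(T,*t(*p),.022) for p in((102,207),(258,122),(333,240),(175,315))])
show('baseS',[pt(S,*s(*p),0) for p in((475,348),(668,350))])
m,ce,n=mask(T,lambda h,s,v:v<80,(345,215,362,230));print('lampT base',ce,n,rect(T,m,.006))
lt=(335+19.5-.45,205+18-.45+0);ls=(300+24-.45,145+13.3-.45)
hs=lambda c,b:mask(c,lambda h,s,v:(s>75)&(h>8)&(h<28)&(v>70),b)
m,a,n=hs(T,(348,215,360,230));m2,b,n2=hs(S,(316,148,330,165));print('neck',a,n,b,n2, tri(T,a,S,b) if n and n2 else 0)
print('manual neck',tri(T,lt,S,ls))
m,ce,n=mask(S,lambda h,s,v:v<75,(316,150,332,168));print('lampS base',ce,n,rect(S,m,.006))
print('coils S',pt(S,300+(660-400)/10,145+6,.02),pt(S,300+22,145+17,.02))
print('coils T',pt(T,335+28.5,205+16.5,.02),pt(T,335+11.5,205+19.5,.02))
```

```text
dial tri (array([0.47453259, 0.22992602, 0.02579656]), np.float64(0.0021941872057436715))
dialT [[0.4725, 0.26], [0.4993, 0.217], [0.4805, 0.1998], [0.4475, 0.242]] c [0.4749 0.2297] len [50.7 25.5 53.6 30.8] ang [ -58.  -137.5  128.1   35.7]
dialS [[0.5, 0.2181], [0.4765, 0.201], [0.4428, 0.2434], [0.4684, 0.2603]] c [0.4719 0.2307] len [29.  54.1 30.7 52.7] ang [-143.9  128.5   33.5  -53.2]
caseS [[0.5059, 0.214], [0.4603, 0.1912], [0.4289, 0.2345], [0.471, 0.2624]] c [0.4665 0.2255] len [51.  53.5 50.5 59.7] ang [-153.4  125.9   33.6  -54.2]
caseT [[0.4731, 0.2633], [0.5036, 0.2163], [0.4663, 0.1885], [0.4394, 0.2364]] c [0.4706 0.2261] len [56.1 46.5 54.9 43.2] ang [ -57.1 -143.4  119.3   38.6]
baseS [[0.4711, 0.2644], [0.432, 0.2365]] c [0.4515 0.2504] len [48. 48.] ang [-144.5   35.5]
lampT base [353.86956522 224.13043478] 23 [0.4257, -0.3666, 24.7517, 17.5067, 52.7196]
neck [353.5 223. ] 4 [323.16129032 158.09677419] 31 (array([ 0.42903535, -0.3661808 ,  0.00491213]), np.float64(5.266548423178524e-05))
manual neck (array([ 0.42981257, -0.36842347,  0.0043018 ]), np.float64(0.001797488605975917))
lampS base [325.81818182 158.90909091] 11 [0.4193, -0.3663, 21.9876, 6.6609, -82.9345]
coils S [ 0.43163645 -0.3864771   0.02      ] [ 0.41497252 -0.33023875  0.02      ]
coils T [ 0.43307124 -0.39389318  0.02      ] [ 0.42064921 -0.34034973  0.02      ]
```

Meter: centre (0.469,0.226), yaw about 36.5°, sizes consistent. Lamp: about (0.428,-0.3665), yaw about 14°. I'll go for the meter.

Run:
```python
from h import *
go([.469,.2257,.12],126.5)
T=cam('top');o,d=0,0
print('reel',pt(T,265/1.5,258/1.5,.038))
```

```text
shift [0.107, -0.3744, 0.1207] turn 57.0
reel [0.55890139 0.20781415 0.038     ]
```

Emit:
{"api": "arm_command", "payload": {"steps": [[[0.012, -0.04, 0], -10], [[0.024, -0.08, 0], -20], [[0.036, -0.12, 0], -30], [[0.048, -0.16, 0], -40], [[0.06, -0.2, 0], -50], [[0.072, -0.24, 0], -60], [[0.084, -0.28, 0], -70], [[0.096, -0.32, 0.02], -80], [[0.107, -0.36, 0.04], -90], [[0.107, -0.3744, 0.06], -100]], "gripper": 0.07}}

```text
clock: 23.7
tool_pos: [0.4691, 0.2278, 0.1795]
orientation: [[-0.241, 0.97, -0.002], [0.97, 0.241, -0.0], [-0.0, -0.002, -1.0]]
wrist_force: [0.8, -0.3, -0.4]
finger_gap: 0.818
grip_force: 0.0
```

Run:
```python
from h import *
fk();go([.469,.2257,.06],126.5)
```

```text
23.7 [0.4691 0.2278 0.1795] [0.38 0.29 1.66 0.   1.19 0.14] 0.8176637550468872 0.0 [ 0.8 -0.3 -0.4]
shift [-0.002, -0.0004, 0.1195] turn -22.5
```

Emit:
{"api": "arm_command", "payload": {"steps": [[[-0.002, 0, 0.04], -10], [[-0.002, 0, 0.08], -20], [[-0.002, 0, 0.11], -22.5], [[-0.002, 0, 0.135], -22.5], [[-0.002, 0, 0.16], -22.5], [[-0.002, 0, 0.175], -22.5], [[-0.002, 0, 0.1775], -22.5], [[-0.002, 0, 0.1775], -22.5]]}}

```text
clock: 24.7
tool_pos: [0.4697, 0.2243, 0.0043]
orientation: [[-0.589, 0.808, 0.001], [0.808, 0.589, 0.0], [-0.0, 0.001, -1.0]]
wrist_force: [-0.1, -0.2, 0.2]
finger_gap: 0.82
grip_force: 0.0
```

Emit:
{"api": "arm_command", "payload": {"steps": [[[0, 0, 0], 0], [[0, 0, 0], 0], [[0, 0, 0], 0], [[0, 0, 0], 0], [[0, 0, 0], 0]], "gripper": 0.03, "newtons": 35}}

```text
clock: 25.32
tool_pos: [0.4698, 0.2244, 0.0048]
orientation: [[-0.589, 0.808, 0.001], [0.808, 0.589, 0.001], [-0.0, 0.002, -1.0]]
wrist_force: [-1.7, -0.1, 6.7]
finger_gap: 0.598
grip_force: 37.1
```

Emit:
{"api": "arm_command", "payload": {"steps": [[[0, 0, -0.03], 0], [[0, 0, -0.07], 0], [[0, 0, -0.11], 0], [[0, 0, -0.11], 0]]}}

```text
clock: 25.82
tool_pos: [0.4705, 0.2248, 0.1169]
orientation: [[-0.589, 0.808, 0.005], [0.808, 0.589, 0.002], [-0.001, 0.006, -1.0]]
wrist_force: [0.0, -0.3, -2.6]
finger_gap: 0.599
grip_force: 37.3
```

Run:
```python
from h import *
fk();go([.5355,.0517,.06],102.75)
```

```text
25.825 [0.4705 0.2248 0.1169] [ 0.38  0.36  1.73  0.    1.05 -0.25] 0.5994148585268266 37.302364110946655 [ 0.  -0.3 -2.6]
shift [-0.1781, -0.0497, 0.0569] turn 23.3
```

The 51 mm opening matches and the meter is held. I'll carry it to the stand.

Emit:
{"api": "arm_command", "payload": {"steps": [[[-0.04, -0.011, 0], 8], [[-0.08, -0.022, 0], 16], [[-0.12, -0.033, 0], 23.3], [[-0.16, -0.045, 0.01], 23.3], [[-0.178, -0.0497, 0.03], 23.3], [[-0.178, -0.0497, 0.057], 23.3], [[-0.178, -0.0497, 0.075], 23.3], [[-0.178, -0.0497, 0.085], 23.3], [[-0.178, -0.0497, 0.085], 23.3]]}}

```text
clock: 26.95
tool_pos: [0.5337, 0.0513, 0.0285]
orientation: [[-0.221, 0.975, -0.001], [0.975, 0.221, -0.0], [0.0, -0.001, -1.0]]
wrist_force: [-0.6, 0.2, -1.0]
finger_gap: 0.6
grip_force: 37.2
```

Run:
```python
from h import *
fk();go([.5355,.0517,.0255],102.75)
```

```text
26.95 [0.5337 0.0513 0.0285] [ 0.03  0.53  1.73  0.    0.89 -0.2 ] 0.5996978562820391 37.24359154701233 [-0.6  0.2 -1. ]
shift [-0.0001, 0.0019, 0.0029] turn 0.0
```

Emit:
{"api": "arm_command", "payload": {"steps": [[[0, 0.002, 0.002], 0], [[0, 0.002, 0.003], 0], [[0, 0.002, 0.0035], 0], [[0, 0.002, 0.0035], 0]]}}

```text
clock: 27.45
tool_pos: [0.5359, 0.0515, 0.0255]
orientation: [[-0.221, 0.975, 0.0], [0.975, 0.221, -0.0], [-0.0, 0.0, -1.0]]
wrist_force: [0.1, -0.2, -0.8]
finger_gap: 0.6
grip_force: 37.2
```

Emit:
{"api": "arm_command", "payload": {"steps": [[[0, 0, 0], 0], [[0, 0, 0], 0], [[0, 0, 0], 0], [[0, 0, -0.03], 0], [[0, 0, -0.08], 0], [[0, 0, -0.14], 0], [[0, 0, -0.2], 0]], "gripper": 0.07}}

```text
clock: 28.32
tool_pos: [0.5355, 0.0515, 0.2274]
orientation: [[-0.221, 0.975, 0.0], [0.975, 0.221, 0.0], [-0.0, 0.0, -1.0]]
wrist_force: [0.7, 0.3, 0.2]
finger_gap: 0.821
grip_force: 0.0
```

Emit:
{"api": "arm_command", "payload": {"steps": [[[-0.05, -0.02, 0], 0], [[-0.1, -0.04, 0], 0], [[-0.15, -0.06, 0], 0], [[-0.2, -0.08, 0], 0], [[-0.25, -0.1, 0], 0], [[-0.3, -0.12, 0], 0], [[-0.3, -0.12, 0], 0]], "gripper": 0.04}}

```text
clock: 29.2
tool_pos: [0.4842, -0.2704, 0.2251]
orientation: [[-0.217, 0.976, -0.0], [0.976, 0.217, -0.0], [-0.0, -0.0, -1.0]]
wrist_force: [0.6, 1.5, 0.6]
finger_gap: 0.464
grip_force: 0.0
```

Run:
```python
from h import *
fk();T=cam('top');S=cam('scene');r=lambda c,x,y,w,h,s:cv2.resize(c['color'][y:y+h,x:x+w,::-1],None,fx=s,fy=s,interpolation=cv2.INTER_CUBIC)
cv2.imwrite('pics/p8.png',np.vstack([np.hstack([r(T,205,160,44,44,9),r(S,190,190,44,44,9)]),np.hstack([r(T,335,208,44,22,9),r(S,300,143,44,22,9)])]))
red=lambda h,s,v:((h<8)|(h>172))&(s>150)&(v>90)
_,a,na=mask(T,red,(310,195,335,225));_,b,nb=mask(S,red,(285,140,320,175));print('grip',na,nb,tri(T,a,S,b) if na and nb else 0)
```

```text
29.2 [ 0.4842 -0.2704  0.2251] [-0.58  0.32  1.52 -0.    1.31 -0.79] 0.4636852588149294 0.0 [0.6 1.5 0.6]
grip 0 51 0
```

View pics/p8.png

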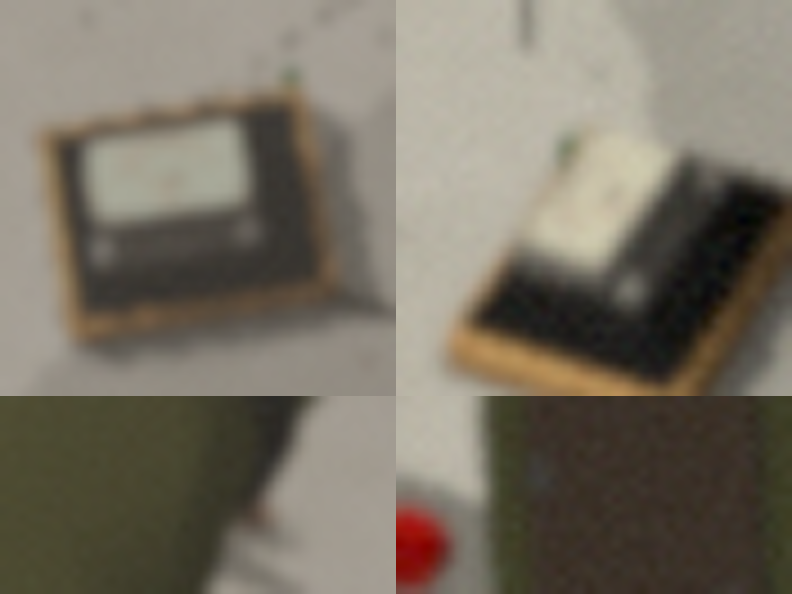

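The meter lies on the stand: dial centre at top crop (168,172), rubber corners about (62,145), (290,105), (318,278), (88,310). I'll measure its offset.

Run:
```python
from h import *
T=cam('top');S=cam('scene')
t=lambda u,v:(205+u/9-.45,160+v/9-.45);s=lambda u,v:(190+(u-396)/9-.45,190+v/9-.45)
P=np.array([pt(T,*t(*p),.02) for p in((62,145),(290,105),(318,278),(88,310))])[:,:2];print('rubber',P.round(4).tolist(),P.mean(0))
e=P-np.roll(P,-1,0);print((1000*np.linalg.norm(e,axis=1)).round(1),np.degrees(np.arctan2(e[:,1],e[:,0])).round(1))
P=np.array([pt(T,*t(*p),.02) for p in((42,132),(300,92))])[:,:2];print('back edge',P,np.linalg.norm(P[0]-P[1]))
P=np.array([pt(S,*s(*p),.02) for p in((470,330),(685,372),(792,200))])[:,:2];print('sc rubber/out',P.round(4).tolist())
P=np.array([pt(S,*s(*p),.0) for p in((452,365),(670,396))])[:,:2];print('left base',P.round(4).tolist())
D=tri(T,t(168,172),S,s(600,200));print('dial',D)
d0=np.array([.4738,.2301])-[.469,.2257];a=np.radians(12.75-36.3);R=np.array([[np.cos(a),-np.sin(a)],[np.sin(a),np.cos(a)]])
print('dial off in stand',R@d0,'dial top z.049',pt(T,*t(168,172),.049),'sc',pt(S,*s(600,200),.049))
print('screws mid T',pt(T,*t(175.5,241),.045))
y=np.radians(12.75);print('case centre',D[0][:2]-R@d0)
```

```text
rubber [[0.5575, 0.0977], [0.5768, 0.0164], [0.5131, 0.0024], [0.497, 0.0838]] [0.53609831 0.05007817]
[83.6 65.2 83.  62. ] [ 103.4   12.4  -78.8 -167. ]
back edge [[0.56194372 0.1053337 ]
 [0.58187277 0.01309301]] 0.09436902702106184
sc rubber/out [[0.5566, 0.1036], [0.4932, 0.0784], [0.5104, 0.0038]]
left base [[0.5648, 0.1055], [0.5025, 0.0758]]
dial (array([0.5425948 , 0.05629068, 0.04545439]), np.float64(0.00042508625004285727))
dial off in stand [0.00615823 0.0021157 ] dial top z.049 [0.54186787 0.05605464 0.049     ] sc [0.54004235 0.05865857 0.049     ]
screws mid T [0.51801822 0.05204265 0.045     ]
case centre [0.53643657 0.05417498]
```

The meter is within about 3 mm of centre. Next is the lamp.

Run:
```python
from h import *
S=cam('scene');T=cam('top')
for z in(.012,.02,.03): print(z,pt(S,323.16,158.1,z)[:2],pt(T,353.7,222.8,z)[:2],pt(T,353.87,224.1,z)[:2])
go([.428,-.3665,.11],104)
```

```text
0.012 [ 0.42548043 -0.35824518] [ 0.42855499 -0.36504011] [ 0.42441643 -0.36555531]
0.02 [ 0.42144486 -0.34931653] [ 0.42727384 -0.36301895] [ 0.42316235 -0.36353079]
0.03 [ 0.41640041 -0.33815571] [ 0.42567241 -0.36049251] [ 0.42159475 -0.36100013]
shift [-0.0846, -0.0783, 0.1155] turn -1.1
```

Emit:
{"api": "arm_command", "payload": {"steps": [[[-0.04, -0.04, 0], 0], [[-0.08, -0.075, 0], -1], [[-0.082, -0.079, 0.04], -1], [[-0.082, -0.079, 0.08], -1], [[-0.082, -0.079, 0.12], -1], [[-0.082, -0.079, 0.15], -1], [[-0.082, -0.079, 0.18], -1], [[-0.082, -0.079, 0.205], -1], [[-0.082, -0.079, 0.217], -1], [[-0.082, -0.079, 0.217], -1]], "gripper": 0.045}}

```text
clock: 30.75
tool_pos: [0.4263, -0.3645, 0.0082]
orientation: [[-0.239, 0.971, -0.001], [0.971, 0.239, 0.001], [0.001, -0.0, -1.0]]
wrist_force: [-0.6, -0.5, -0.6]
finger_gap: 0.53
grip_force: 0.0
```

Emit:
{"api": "arm_command", "payload": {"steps": [[[0, 0, 0], 0], [[0, 0, 0], 0], [[0, 0, 0], 0], [[0, 0, 0], 0], [[0, 0, 0], 0], [[0, 0, 0], 0]], "gripper": 0, "newtons": 25}}

```text
clock: 31.5
tool_pos: [0.4266, -0.3653, 0.0094]
orientation: [[-0.238, 0.971, 0.001], [0.971, 0.238, -0.001], [-0.001, 0.001, -1.0]]
wrist_force: [-1.1, 2.8, 7.5]
finger_gap: 0.145
grip_force: 24.5
```

Run:
```python
from h import *
fk()
```

```text
31.5 [ 0.4266 -0.3653  0.0094] [-0.77  0.6   1.66  0.    0.88 -1.01] 0.1448569668645803 24.5150794275105 [-1.1  2.8  7.5]
```

Emit:
{"api": "arm_command", "payload": {"steps": [[[0, 0, -0.02], 0], [[0, 0, -0.05], 0], [[0, 0, -0.1], 0], [[0, 0, -0.15], 0], [[0, 0, -0.19], 0], [[0, 0, -0.19], 0]]}}

```text
clock: 32.25
tool_pos: [0.427, -0.3658, 0.2019]
orientation: [[-0.238, 0.971, 0.004], [0.971, 0.238, -0.004], [-0.005, 0.003, -1.0]]
wrist_force: [0.6, -0.7, -1.4]
finger_gap: 0.148
grip_force: 24.6
```

Run:
```python
from h import *
fk();go([.6129,-.1324,.13],104)
```

```text
32.25 [ 0.427  -0.3658  0.2019] [-0.77  0.35  1.53  0.    1.26 -1.01] 0.14826393731315904 24.62549208663404 [ 0.6 -0.7 -1.4]
shift [0.1828, 0.2359, 0.0717] turn -0.2
```

Emit:
{"api": "arm_command", "payload": {"steps": [[[0.03, 0.04, 0], 0], [[0.06, 0.08, 0], 0], [[0.09, 0.12, 0], 0], [[0.12, 0.16, 0], 0], [[0.15, 0.2, 0], 0], [[0.183, 0.236, 0], 0], [[0.183, 0.236, 0.03], 0], [[0.183, 0.236, 0.07], 0], [[0.183, 0.236, 0.07], 0]]}}

```text
clock: 33.38
tool_pos: [0.6102, -0.1306, 0.1249]
orientation: [[-0.238, 0.971, -0.006], [0.971, 0.238, 0.002], [0.003, -0.006, -1.0]]
wrist_force: [1.5, -1.4, -0.4]
finger_gap: 0.148
grip_force: 24.6
```

Run:
```python
from h import *
fk();S=cam('scene');q=proj(S,[.6129,-.1324,.13])[0];print(q)
x,y=int(q[0])-45,int(q[1])-35
save(S,'p9.png',(x,y,x+90,y+70),8)
```

```text
33.375 [ 0.6102 -0.1306  0.1249] [-0.27  0.57  1.4   0.    1.18 -0.51] 0.14803786394368693 24.649960747919977 [ 1.5 -1.4 -0.4]
[233.01223604 143.30546547]
```

View pics/p9.png

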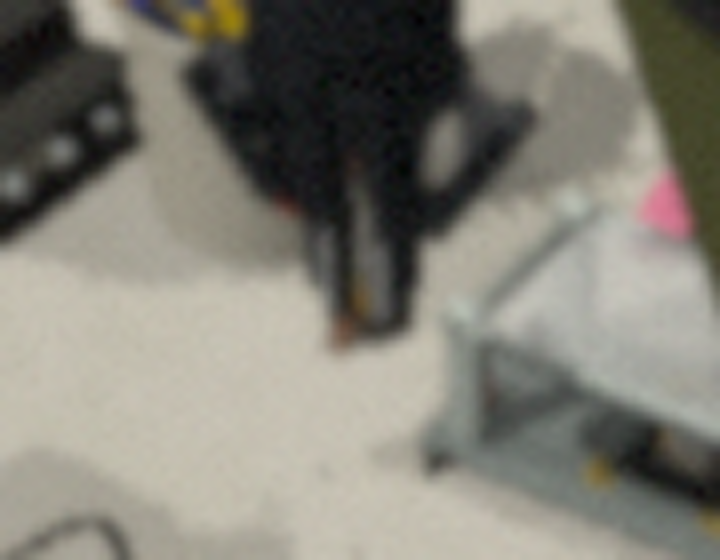

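Run:
```python
from h import *
S=cam('scene');s=robot.get_state();p=np.array(s['tool_pos']);R=np.array(s['orientation'])
u=-0.0094
x,y=233-45,143-35
f=lambda q:((q-[x,y]+.45)*8).round(0).tolist()
for n,o in(('under',[0,0,u]),('neck mid',[0,0,u+.012]),('bulb top',[0,0,u+.049])): print(n,f(proj(S,p+o)[0]))
for k in(1,-1): print('coil',k,f(proj(S,p+k*.0335*R[:,0]*[1,1,0]+[0,0,u+.015])[0]))
go([.6129,-.1324,.0105],104)
```

```text
under [365.0, 311.0]
neck mid [364.0, 285.0]
bulb top [360.0, 203.0]
coil 1 [325.0, 332.0]
coil -1 [400.0, 226.0]
shift [-0.0013, 0.0006, 0.1186] turn -0.2
```

The lamp is held upright, with the brass neck at crop (358,295) and the copper coil at (343,333), perhaps a few mm towards the station. I'll lower it with a small bias.

Emit:
{"api": "arm_command", "payload": {"steps": [[[0.003, 0.001, 0.04], 0], [[0.003, 0.001, 0.08], 0], [[0.003, 0.001, 0.1], 0], [[0.003, 0.001, 0.11], 0], [[0.003, 0.001, 0.1165], 0], [[0.003, 0.001, 0.118], 0], [[0.003, 0.001, 0.118], 0]]}}

```text
clock: 34.35
tool_pos: [0.6125, -0.128, 0.0111]
orientation: [[-0.238, 0.971, 0.001], [0.971, 0.238, -0.0], [-0.0, 0.001, -1.0]]
wrist_force: [0.3, -1.1, -0.3]
finger_gap: 0.152
grip_force: 24.6
```

Emit:
{"api": "arm_command", "payload": {"steps": [[[0, 0, 0], 0], [[0, 0, 0], 0], [[0, 0, 0], 0], [[0, 0, 0], 0], [[0, 0, -0.03], 0], [[0, 0, -0.08], 0], [[0, 0, -0.14], 0], [[0, 0, -0.2], 0]], "gripper": 0.04}}

```text
clock: 35.35
tool_pos: [0.6118, -0.1279, 0.2123]
orientation: [[-0.238, 0.971, -0.0], [0.971, 0.238, 0.0], [0.0, -0.0, -1.0]]
wrist_force: [1.0, 0.2, -0.3]
finger_gap: 0.472
grip_force: 0.0
```

Emit:
{"api": "arm_command", "payload": {"steps": [[[0, -0.05, 0], 0], [[0, -0.1, 0], 0], [[0.05, -0.15, 0], 0], [[0.1, -0.2, 0], 0], [[0.15, -0.24, 0], 0], [[0.2, -0.24, 0], 0], [[0.25, -0.24, 0], 0], [[0.28, -0.24, 0], 0]]}}

```text
clock: 36.35
tool_pos: [0.3115, 0.0886, 0.2108]
orientation: [[-0.239, 0.971, 0.001], [0.971, 0.239, 0.0], [0.0, 0.001, -1.0]]
wrist_force: [0.7, 0.2, -0.6]
finger_gap: 0.472
grip_force: 0.0
```

Run:
```python
from h import *
fk();T=cam('top');S=cam('scene');r=lambda c,x,y,w,h,s:cv2.resize(c['color'][y:y+h,x:x+w,::-1],None,fx=s,fy=s,interpolation=cv2.INTER_CUBIC)
a=proj(T,[.6129,-.1324,.01])[0];b=proj(S,[.6129,-.1324,.01])[0];print(a,b)
red=lambda h,s,v:((h<8)|(h>172))&(s>150)&(v>90)
_,p,na=mask(T,red,(310,195,335,225));_,q,nb=mask(S,red,(285,140,320,175));print('grip',na,nb,tri(T,p,S,q) if na and nb else 0)
for c,k,z in((T,a,.006),(S,b,.006)):
    x,y=np.round(k).astype(int);m,ce,n=mask(c,lambda h,s,v:v<95,(x-14,y-14,x+15,y+15));print('dark',ce,n,rect(c,m,z) if n else 0)
    m,ce,n=mask(c,lambda h,s,v:(s>75)&(h>8)&(h<28)&(v>70),(x-14,y-14,x+15,y+15));print('brass',ce,n,pt(c,*ce,.02) if n else 0)
    m,ce,n=mask(c,lambda h,s,v:(s>75)&((h<=7)|(h>175)),(x-14,y-14,x+15,y+15));print('copper',ce,n,pt(c,*ce,.02) if n else 0)
    h=cv2.cvtColor(c['color'],cv2.COLOR_RGB2GRAY);print(h[y-10:y+11,x-10:x+11])
```

```text
36.35 [0.3115 0.0886 0.2108] [ 0.16 -0.21  2.11  0.    1.25 -0.08] 0.47235622639016284 0.0 [ 0.7  0.2 -0.6]
[282.56754278 163.81692789] [234.38778664 173.93125199]
grip 18 25 (array([ 0.44707352, -0.25239735,  0.06752797]), np.float64(0.004539950326154988))
dark [282.27083333 165.10416667] 48 [0.6116, -0.1309, 26.4812, 24.1646, -88.044]
brass [281.5 163.5] 4 [ 0.61069571 -0.12824658  0.02      ]
copper None 0 0
[[151 151 149 149 151 151 150 151 151 151 152 151 151 152 153 152 151 150
  151 150 150]
 [152 152 152 150 152 152 151 151 151 151 152 151 151 151 151 152 151 151
  150 150 149]
 [150 151 152 151 151 152 151 152 151 152 153 152 151 151 151 152 152 152
  151 150 150]
 [151 152 151 152 152 152 151 152 151 152 153 152 151 151 153 153 152 152
  153 151 150]
 [151 152 151 152 153 151 151 149 148 149 149 150 151 151 153 152 153 152
  153 151 151]
 [151 152 151 152 151 147 141 134 131 131 133 137 145 150 152 151 149 149
  148 148 152]
 [150 151 151 152 150 137 121 108 103 106 108 115 128 141 148 144 137 134
  136 140 147]
 [151 152 152 151 145 124  99  84  87  93  94  93 102 121 133 
[... 2526 characters left out ...]
7 160 142 113  82  69  67  66  64  57  53  51  59  83 118 146
  158 166 167]
 [172 171 170 167 153 121  93  76  65  60  61  58  55  70  87 110 130 150
  159 162 165]
 [171 173 173 167 157 126  94  85  76  74  73  68  84 110 125 144 157 161
  163 164 164]
 [170 169 169 167 152 127 102  95  94 103 100 101 116 144 156 165 167 164
  163 167 170]
 [172 171 169 166 153 135 124 115 121 132 133 129 139 162 169 172 170 171
  169 168 172]
 [167 170 172 164 153 151 148 144 144 149 150 153 159 169 169 170 172 171
  172 170 170]
 [170 169 170 166 161 162 163 158 155 155 155 164 168 171 171 169 172 170
  172 170 170]
 [169 170 170 170 169 171 170 169 162 154 155 162 170 169 170 172 166 170
  170 172 171]]
```

Base centre measures about (0.611,-0.130) in both views against target (0.613,-0.132). The shield grip is at z=0.0675, so it is shut. Everything is in place for the battery.

Run:
```python
from h import *
T=cam('top');S=cam('scene')
m,ce,n=mask(T,lambda h,s,v:(h>100)&(h<140)&(s>45),(355,170,390,200));print('batT',ce,n,rect(T,m,.014))
m,ce,n=mask(S,lambda h,s,v:(h>105)&(h<130)&(s>70),(286,123,310,147));print('batS',ce,n,rect(S,m,.012))
print('tape',pt(T,403/1.5,345/1.5,.019))
go([.557,-.418,.15],92.5)
```

```text
batT [370.72619048 184.20238095] 84 [0.5583, -0.4195, 42.5135, 20.0736, -86.9864]Traceback (most recent call last):
  File "<stdin>", line 4, in <module>
  File "h.py", line 25, in rect
    k=max(k,key=len)[:,0]
      ~~~^^^^^^^^^^^
ValueError: max() iterable argument is empty
```

Run:
```python
from h import *
T=cam('top')
print('tape',pt(T,403/1.5,345/1.5,.019))
go([.557,-.4185,.15],92.8)
```

```text
tape [ 0.39030464 -0.09590786  0.019     ]
shift [-0.5488, 0.1171, 0.0605] turn 11.0
```

Emit:
{"api": "arm_command", "payload": {"steps": [[[-0.05, 0.01, 0], 1], [[-0.1, 0.02, 0], 2], [[-0.15, 0.03, 0], 4], [[-0.2, 0.04, 0], 6], [[-0.25, 0.05, 0], 8], [[-0.3, 0.06, 0], 11], [[-0.35, 0.07, 0], 11], [[-0.4, 0.08, 0], 11], [[-0.45, 0.09, 0], 11], [[-0.5, 0.105, 0], 11]], "gripper": 0.045}}

```text
clock: 37.85
tool_pos: [0.5327, -0.377, 0.21]
orientation: [[-0.046, 0.999, -0.0], [0.999, 0.046, 0.0], [0.0, -0.0, -1.0]]
wrist_force: [0.3, 1.3, 0.8]
finger_gap: 0.529
grip_force: 0.0
```

Run:
```python
from h import *
fk();go([.557,-.4185,.004],92.8)
```

```text
37.85 [ 0.5327 -0.377   0.21  ] [-0.67  0.55  1.22 -0.    1.37 -0.72] 0.5290927126521886 0.0 [0.3 1.3 0.8]
shift [-0.0426, 0.0224, 0.206] turn -0.2
```

Emit:
{"api": "arm_command", "payload": {"steps": [[[-0.0426, 0.0224, 0], 0], [[-0.0426, 0.0224, 0.04], 0], [[-0.0426, 0.0224, 0.09], 0], [[-0.0426, 0.0224, 0.13], 0], [[-0.0426, 0.0224, 0.16], 0], [[-0.0426, 0.0224, 0.185], 0], [[-0.0426, 0.0224, 0.2], 0], [[-0.0426, 0.0224, 0.206], 0], [[-0.0426, 0.0224, 0.206], 0]]}}

```text
clock: 38.98
tool_pos: [0.5577, -0.4156, 0.0047]
orientation: [[-0.048, 0.999, 0.0], [0.999, 0.048, -0.0], [-0.0, 0.0, -1.0]]
wrist_force: [0.3, 1.0, -0.2]
finger_gap: 0.528
grip_force: 0.0
```

Emit:
{"api": "arm_command", "payload": {"steps": [[[0, 0, 0], 0], [[0, 0, 0], 0], [[0, 0, 0], 0], [[0, 0, 0], 0], [[0, 0, 0], 0]], "gripper": 0.01, "newtons": 30}}

```text
clock: 39.6
tool_pos: [0.5583, -0.4156, 0.0056]
orientation: [[-0.048, 0.999, 0.001], [0.999, 0.048, -0.001], [-0.001, 0.001, -1.0]]
wrist_force: [-0.9, -0.7, 6.5]
finger_gap: 0.299
grip_force: 29.4
```

Emit:
{"api": "arm_command", "payload": {"steps": [[[0, 0, -0.03], 0], [[0, 0, -0.08], 0], [[0, 0, -0.14], 0], [[0, 0, -0.2], 0], [[0, 0, -0.2], 0]]}}

```text
clock: 40.22
tool_pos: [0.559, -0.4161, 0.2107]
orientation: [[-0.048, 0.999, 0.007], [0.999, 0.048, -0.006], [-0.006, 0.007, -1.0]]
wrist_force: [0.2, 0.9, -0.3]
finger_gap: 0.294
grip_force: 29.0
```

Run:
```python
from h import *
fk();go([.4452,.0309,.1],102.5)
```

```text
40.225 [ 0.559  -0.4161  0.2107] [-0.69  0.65  1.06  0.    1.42 -0.74] 0.29432202906554816 28.95125502749579 [ 0.2  0.9 -0.3]
shift [0.4527, -0.0928, 0.1071] turn -9.7
```

The 25 mm opening matches the battery, so it is held. I'll carry it over.

Emit:
{"api": "arm_command", "payload": {"steps": [[[0.05, -0.01, 0], 0], [[0.1, -0.02, 0], -2], [[0.15, -0.03, 0], -4], [[0.2, -0.04, 0], -6], [[0.25, -0.05, 0], -8], [[0.3, -0.06, 0], -9.7], [[0.35, -0.07, 0], -9.7], [[0.4, -0.08, 0], -9.7], [[0.4527, -0.0928, 0], -9.7], [[0.4527, -0.0928, 0], -9.7]]}}

```text
clock: 41.48
tool_pos: [0.4422, 0.035, 0.2041]
orientation: [[-0.22, 0.976, -0.0], [0.976, 0.22, 0.0], [0.0, -0.0, -1.0]]
wrist_force: [0.1, -0.2, -0.6]
finger_gap: 0.296
grip_force: 29.0
```

Run:
```python
from h import *
fk();go([.4452,.0309,.0062],102.5)
```

```text
41.475 [0.4422 0.035  0.2041] [-0.    0.09  1.84  0.    1.21 -0.23] 0.2962352848823019 29.0066899843805 [ 0.1 -0.2 -0.6]
shift [-0.0047, 0.0022, 0.1978] turn 0.2
```

Emit:
{"api": "arm_command", "payload": {"steps": [[[-0.002, 0.002, 0.05], 0], [[-0.002, 0.002, 0.1], 0], [[-0.002, 0.002, 0.14], 0], [[-0.002, 0.002, 0.165], 0], [[-0.002, 0.002, 0.185], 0], [[-0.002, 0.002, 0.195], 0], [[-0.002, 0.002, 0.198], 0], [[-0.002, 0.002, 0.1985], 0], [[-0.002, 0.002, 0.1985], 0]]}}

```text
clock: 42.6
tool_pos: [0.446, 0.0309, 0.0064]
orientation: [[-0.216, 0.976, 0.001], [0.976, 0.216, 0.0], [-0.0, 0.001, -1.0]]
wrist_force: [-1.2, -0.4, 0.5]
finger_gap: 0.296
grip_force: 29.0
```

Emit:
{"api": "arm_command", "payload": {"steps": [[[0, 0, 0], 0], [[0, 0, 0], 0], [[0, 0, 0], 0], [[0, 0, 0], 0], [[0, 0, -0.03], 0], [[0, 0, -0.08], 0], [[0, 0, -0.14], 0], [[0, 0, -0.2], 0]], "gripper": 0.045}}

```text
clock: 43.6
tool_pos: [0.4452, 0.0309, 0.2078]
orientation: [[-0.216, 0.976, -0.0], [0.976, 0.216, 0.0], [0.0, -0.0, -1.0]]
wrist_force: [1.7, -0.2, 0.7]
finger_gap: 0.528
grip_force: 0.0
```

Emit:
{"api": "arm_command", "payload": {"steps": [[[0.03, -0.03, 0], 0], [[0.07, -0.06, 0], 0], [[0.11, -0.09, 0], 0], [[0.15, -0.1, 0], 0], [[0.2, -0.1, 0], 0], [[0.25, -0.1, 0], 0], [[0.3, -0.1, 0], 0], [[0.3, -0.1, 0], 0], [[0.3, -0.1, 0], 0]]}}

```text
clock: 44.72
tool_pos: [0.2831, 0.3018, 0.2057]
orientation: [[-0.216, 0.976, -0.0], [0.976, 0.216, -0.001], [-0.0, -0.0, -1.0]]
wrist_force: [0.5, -1.3, 0.6]
finger_gap: 0.526
grip_force: 0.0
```

Run:
```python
from h import *
fk();T=cam('top');S=cam('scene')
blue=lambda h,s,v:(h>100)&(h<140)&(s>45)
a=proj(T,[.4452,.0309,.017])[0].round().astype(int);b=proj(S,[.4452,.0309,.017])[0].round().astype(int)
for c,k in((T,a),(S,b)):
    m,ce,n=mask(c,blue,(k[0]-18,k[1]-18,k[0]+18,k[1]+18));print(ce,n,rect(c,m,.014) if n else 0)
red=lambda h,s,v:((h<8)|(h>172))&(s>150)&(v>90)
_,p,na=mask(T,red,(310,195,335,225));_,q,nb=mask(S,red,(285,140,320,175));print('grip',na,nb,tri(T,p,S,q) if na and nb else 0)
cv2.imwrite('pics/p10.png',np.hstack([cv2.resize(T['color'][140:250,150:360,::-1],(400,210)),cv2.resize(S['color'][110:320,140:340,::-1],(400,420))[:210] ]) if 0 else np.vstack([cv2.resize(T['color'][150:240,160:340,::-1],(600,300),interpolation=2),cv2.resize(S['color'][140:260,190:330,::-1],(350,300),interpolation=2)[:, :600].copy() if 0 else cv2.resize(S['color'][140:245,140:350,::-1],(600,300),interpolation=2)]))
```

```text
44.725 [0.2831 0.3018 0.2057] [ 0.73  0.02  1.91 -0.    1.21  0.51] 0.5255912929434083 0.0 [ 0.5 -1.3  0.6]
[231.38157895 210.51315789] 76 [0.4472, 0.0258, 38.146, 20.4208, -75.4577]
[232.72727273 244.27272727] 11 [0.4427, 0.0928, 14.2558, 10.5718, 89.1547]
grip 18 0 0
```

View pics/p10.png

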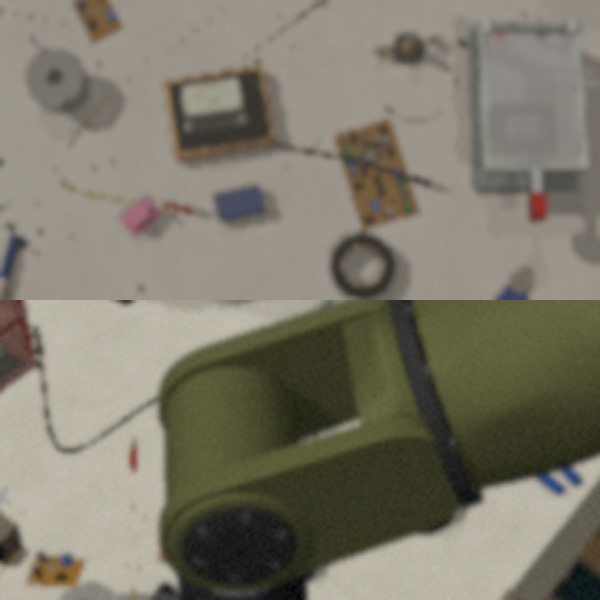

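The battery is in front of the stand at top crop (240,203), about (-0.092,-0.005) in the stand's frame. Meter, lamp and shut shield look right, and reel and tape are undisturbed. I'll hand it in.

```bash
python3 -c "
from rig import robot
print(robot.sign_off())"
```

```text
the job is handed in; nothing more can be done
None
```

I handed the job in at about 45 s of the 138 s allowed. By my camera measurements the relay, shut shield, meter, lamp and battery were all within tolerance, and the reel and tape looked undisturbed, but the sign-off returned no verdict.

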